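# Open the safety cap of the sharps tub and throw away a blunt punch tip

### The arm

A 7-joint arm with a two-finger parallel gripper is mounted at the origin on a cart in front of the work surface, level with it; the furniture and walls round the work are solid. World frame = base frame: x ahead of the robot, y to its left, z up, the work surface at z = 0. Lengths are in mm, angles in rad, forces in N, time in s.
With the tool pointing down it reaches from about 375 to 925 mm from the base axis. Payload 3.1 kg.
Tool frame: the origin (TCP) lies on the front face of the gripper's body, between the roots of the fingers; the fingertips stand 73 mm ahead of it and the grasp point (between the pads) lies 54 mm ahead of it; z points along the fingers, y is the direction in which the jaws open and shut (so a half turn about z gives the same grasp; the last joint's range is limited). The gripper opens to 85 mm and grips with 20 to 120 N. Pads are 22 mm wide; open, the fingers measure 114 mm over their backs; the gripper's body (76 mm by 85 mm) begins 54 mm behind the grasp point. The pads swing forward as they close: fully open they stand 13 mm farther back than shut.
Start: joints at [-1.375, 0.383, 0.044, 1.598, -0.018, 1.161, -0.05], TCP at [188.213, 622.158, 303.869] pointing down, gripper open.
Joint ranges: [-2.61, 2.61], [-0.41, 2.15], [-1.48, 1.57], [0, 2.5], [-1.57, 4.71], [0.05, 1.97], [-2.85, 2.85]. Speed limits (rad/s): [2.79, 2.79, 3.14, 3.14, 3.14, 3.14, 3.14].

### API

Orientations are given as a unit quaternion [x, y, z, w].
In Python, from bench import manip gives the robot as it stands. The module is installed in compiled form; this text tells all that it offers.
- The arm moves only by the shell command python3 -m crank 'ROWS' [OPENING]. ROWS is JSON, a list of rows, each a list of 6 numbers: the shift along the tool's x, y, z normalised to -1 to 1, where 1 is 0.1 m, then the turn, a rotation vector about the tool's x, y, z normalised to -1 to 1, where 1 is 180 degrees. A call has exactly 8 rows; each row is the pose to reach, as a shift and turn from the pose commanded when the call began, along the tool's axes at that moment, turning the shorter way round; what a row does not reach only later rows make up. A row lasts 1/10 s, in which the tool goes at most 50 mm and 8.59 degrees, less where a joint would pass 70% of its speed; a pose out of reach is approached as far as the arm can. A call with a number of a shift or a turn outside -1 to 1 is refused whole. A call with a gripper value outside its range is refused whole. OPENING is the opening, from -1 (shut) to 1 (fully open), set as the call begins (- or left out, the last holds). The fingers move at their own pace and stop on an object; the grip force is fixed at half the most. Time passes only in rows, so rows that repeat a pose let the fingers close, or fill a call up. It gives the time, the measured TCP pose, the force and the opening at its end, in the units of the state.
- manip.sense(): the state, without advancing time (a new reading comes with each control period).
- manip.snapshot(name): name is "scene" or "top" or "wrist"; returns the picture (400x640x3 uint8, red, green, blue); there is no depth.
- manip.camera_params(name): a dict with "intrinsics" (3x3 intrinsics, pixels), "T" (4x4, takes a point from camera to world coordinates); the wrist camera has in their place "mount" (4x4, takes a point from camera to tool coordinates, whose origin is the TCP and whose axes are the flange's). Camera axes: x right, y down, z forward; pixel columns grow to the right and rows downward; lengths in mm; the calibration is good to about 2 mm. A picture is of the moment at which its call begins: read the wrist's pose just before it. camera_params takes no time and is no camera call.
- manip.close_job(): hands the job in, once; it reports no verdict.
The state is a dict: "t": time; "joints": joint angles; "joint_velocities": joint speeds; "tau": joint torques, N m; "ee_pos": TCP position; "tcp_rot": TCP orientation; "ft_force": force on the tool from outside, world axes, zero at the start; "moment": the same for the moment, N m; "width": finger opening in mm.
Only numpy, scipy, OpenCV 4.12 (cv2) and the standard library are available. Lean on these libraries where they do the work, as an engineer would, in place of code of your own. Each camera call takes 0.05 s, during which the arm holds its last target.

### The job

Open the sharps tub that is strapped to the bench and throw the blunt steel punch tip away in it. The tub has a safety cap: squeeze its two side latches in together and keep them in while you turn the cap anticlockwise on its neck, drawing it lightly upward, until you feel its lugs let go; turned too far, they catch again. Lift it straight off there, stand it the right way up on the clear bench top, and drop the punch tip through the tub's mouth. Squeeze, turn and pull gently, so that neither the latches nor the neck are strained, and leave the other tools and notions where they lie.

Things in the scene. Friction and masses are not known exactly. Their poses are not given: they have to be found in the camera images.
- sharps_tub: Grey round plastic tub, 80 mm across, strapped in a steel bracket (foot plate 116 x 86 x 4 mm) screwed to the bench: it cannot move. Origin under its middle, on the bench top; z up. Flat shoulder 70 mm up, rim of the neck 90 mm up. Hollow and empty: floor at 7 mm, 74 mm wide. The strip of bench in front of it (x about 0.43 to 0.45, in front of the tub) is kept clear for the cap.
- tub_neck (a point): On the tub's axis, 70 mm up, at the foot of the neck (40 mm outside). Turned anticlockwise with both latches in, the cap stays held down by its lugs until somewhere between 18 and 76 degrees, varying from tub to tub and hidden under the cap; 8 to 12 degrees later they catch again. Where they let go, the sprung liner pushes the cap up with 6 N. The cap may load the neck with 60 N in all at most.
- tub_mouth (a point): Centre of the tub's mouth, on the axis, level with the rim of the neck, 90 mm above the bench. The mouth is 34 mm wide, clear.
- safety_cap: Black round cap, 53 mm across, 41 mm high, 80 to 110 g. Origin in the middle of its underside (closed: 72 mm above the bench), z up, axes within 0.02 rad of the tub's when closed. Two grey sprung latches at +x and -x with outward feet below (68 mm over the feet, under 8 mm high), which stand between lock teeth on the tub's shoulder. Off the tub it stands flat on its underside.
- cap_grip (a point): On the cap's axis, 32 mm above its underside: the middle of the two latch faces. The cap has 1 mm of play on the neck. A foot passes the lock teeth once its latch is in by 2.5 mm: aim at 3.5 to 4.5 mm on both sides (faces 53 to 55 mm apart). A grasp off centre along the cap's x presses one latch more than the other: a side force of 2 to 4 N per mm. Faces bear 80 N in all, 40 a side.
- latch_face_a (a point): Rest place of the middle of the latch face at the cap's +x side. Flat upright ribbed face looking to +x, 22 mm wide along y, 25 to 40 mm above the cap's underside (a 12 mm wide arm flush with it goes on down to the foot). It slides straight in, 5 mm at most, and pushes back with 3 N at first, 2 N more per mm.
- latch_face_b (a point): The same for the latch at the cap's -x side, whose face looks to -x. The two faces are 62 mm apart at rest.
- punch_tip: Blunt punch tip of bare steel, 15 g, lying on the bench on its own: a square shank 14 x 10 x 10 mm with a short round tube (8 to 10 mm) on one end, 24 mm long in all. It lies along its x axis, tube to +x; origin under the middle of its length, on the bench; its top is 10 mm up. Grasp it across y by the square shank, whose middle is at x = -5 mm.
- bobbin_1: Small machine bobbin, 22 mm across, 11 mm high, standing on the bench; leave it alone.
- screwdriver_red: Screwdriver, 192 mm, lying left of the tub; leave it alone.
- awl_rose: Awl with wooden haft, 135 mm, lying on the leather right of the tub; leave it alone.
- pliers_red: Pliers, 178 mm, lying on the leather to the right; leave them alone.
- wax_block: Block of wax, 33 x 51 x 23 mm, at the back right; leave it alone.
- eyelet_tin: Small round tin, 60 mm across, 27 mm high, at the far right; leave it alone.
- seam_ripper: Seam ripper, 77 mm, lying at the front right; leave it alone.
There are look-alikes about, which are no part of the job. What is shaped like the safety_cap but yellow is not meant.

How it is judged (in metres and radians):
On the way, in this order (a step that is already met when the one before it is completed fails the run):
1. the cap has been turned more than 13 degrees, clear of its locked place, while still seated on its neck (angle between the x axis of safety_cap and the x axis of sharps_tub, either way round above 0.225 rad and z of safety_cap in the frame of sharps_tub below 0.078 m and horizontal distance between safety_cap and sharps_tub below 0.004 m), for 0.1 s.
2. the cap stands upright on the bench, away from the tub (height (world z) of safety_cap below 0.006 m and angle between safety_cap's own z axis and vertical below 0.1 rad and horizontal distance between safety_cap and sharps_tub above 0.07 m and contact force between the fingers and safety_cap below 0.1 N), for 0.2 s.
At the end, for the whole second after the job is handed in: The cap stands upright (within 0.1 rad) at rest on the bench top, more than 70 mm from the tub's axis, and the punch tip lies at rest inside the tub, below its shoulder (height (world z) of safety_cap below 0.006 m and angle between safety_cap's own z axis and vertical below 0.1 rad and horizontal distance between safety_cap and sharps_tub above 0.07 m and linear speed of each of safety_cap, punch_tip below 0.02 m/s and horizontal distance between punch_tip and sharps_tub below 0.038 m and height (world z) of punch_tip below 0.045 m); the robot touches nothing.
It fails at once if the cap is forced on its neck (more than 60 N between cap and tub) (contact force between safety_cap and sharps_tub above 60 N).
It fails at once if the latches are crushed (more than 80 N in all between fingers and cap) (contact force between the fingers and safety_cap above 80 N).
It fails at once if another thing on the bench is shifted by more than 25 mm (distance of any of bobbin_1, screwdriver_red, awl_rose, pliers_red, wax_block, eyelet_tin, seam_ripper from where it was at the start of the episode above 0.025 m).
It also fails if it takes over 72 s, if anything falls off the work surface, if the arm or the gripper's body presses on something with over 40 N, if the wrist force passes 120 N, or if a joint passes its speed limit or range.

## Working session

There is one attempt and no reset: what is moved stays moved. The work goes in short steps, Python scripts to look and compute and a shell command to move; the robot and the scene stay as the last step left them, time stands still between calls to the robot, and variables do not carry over. Pictures are saved under pics/ and viewed, and the job is handed in when it is done.

```bash
mkdir -p pics; ls
python3 - <<'E'
from bench import manip
import cv2,numpy as np
np.set_printoptions(suppress=True,precision=4)
s=manip.sense();print(s)
for n in("scene","top"):
    im=manip.snapshot(n);cv2.imwrite(f"pics/{n}0.png",im[:,:,::-1])
for n in("scene","top","wrist"):print(n,manip.camera_params(n))
E
```

```text
pics
{'t': 0.0, 'joints': array([-1.3748,  0.3839,  0.0438,  1.5996, -0.0179,  1.1612, -0.0499]), 'joint_velocities': array([ 0.002 ,  0.0001, -0.0004, -0.0006, -0.0004,  0.0002,  0.0009]), 'tau': array([  0.0004, -43.3468,   1.0247, -24.951 ,   0.0107,   0.0115,
        -0.    ]), 'ee_pos': array([187.9687, 621.4343, 302.4547]), 'tcp_rot': array([ 0.1463,  0.9892, -0.0013, -0.0001]), 'ft_force': array([-0.9177,  0.2059,  0.4408]), 'moment': array([-0.0162,  0.0131,  0.0451]), 'width': 85.44834538215461}
scene {'intrinsics': array([[423.144 ,   0.    , 315.8024],
       [  0.    , 423.144 , 204.1254],
       [  0.    ,   0.    ,   1.    ]]), 'T': array([[   0.7993,   -0.2454,    0.5485,   31.439 ],
       [  -0.6007,   -0.3514,    0.7181, -760.138 ],
       [   0.0165,   -0.9035,   -0.4283,  532.0597],
       [   0.    ,    0.    ,    0.    ,    1.    ]])}
top {'intrinsics': array([[457.3333,   0.    , 322.2515],
       [  0.    , 457.3333, 203.326 ],
       [  0.    ,   0.    ,   1.    ]]), 'T': array([[   0.0037,   -0.9972,    0.0741,  517.3107],
       [  -0.9999,   -0.0028,    0.0122,  -10.1754],
       [  -0.0119,   -0.0742,   -0.9972, 1353.742 ],
       [   0.    ,    0.    ,    0.    ,    1.    ]])}
wrist {'intrinsics': array([[283.6002,   0.    , 325.5305],
       [  0.    , 283.6002, 195.2549],
       [  0.    ,   0.    ,   1.    ]]), 'mount': array([[  0.0001,  -0.9604,  -0.2785,  70.101 ],
       [  1.    ,   0.0003,  -0.0006,  -0.1627],
       [  0.0006,  -0.2785,   0.9604, -70.7273],
       [  0.    ,   0.    ,   0.    ,   1.    ]])}
```

View pics/scene0.png

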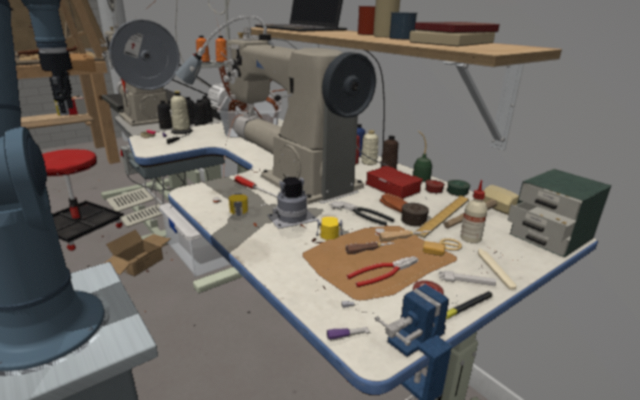

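View pics/top0.png

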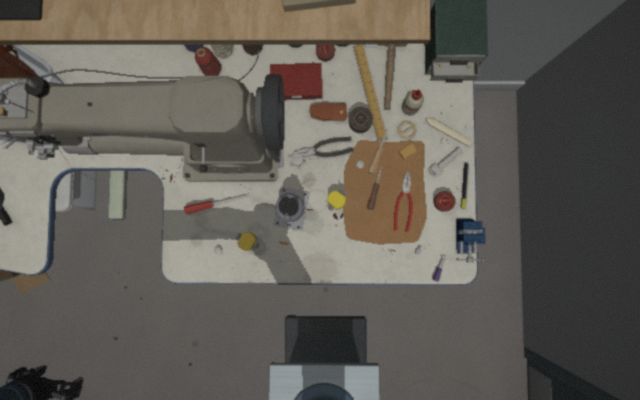

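```bash
cat > h.py <<'E'
from bench import manip
import cv2,numpy as np
from scipy.spatial.transform import Rotation as R
np.set_printoptions(suppress=True,precision=4)
def crop(src,out,x0,y0,x1,y1,k):
    im=cv2.imread(src) ; c=cv2.resize(im[y0:y1,x0:x1],None,fx=k,fy=k,interpolation=cv2.INTER_CUBIC); cv2.imwrite(out,c)
def camT(n,s=None):
    p=manip.camera_params(n)
    if n!="wrist": return p["intrinsics"],p["T"]
    T=np.eye(4);T[:3,:3]=R.from_quat(s["tcp_rot"]).as_matrix();T[:3,3]=s["ee_pos"]
    return p["intrinsics"],T@p["mount"]
def ray(K,T,u,v,z):
    d=T[:3,:3]@np.linalg.solve(K,[u,v,1]);o=T[:3,3];return o+d*(z-o[2])/d[2]
def proj(K,T,p):
    q=np.linalg.inv(T)@np.append(p,1);q=K@q[:3];return q[:2]/q[2]
def wsnap(name):
    import json
    s=manip.sense();im=manip.snapshot("wrist");cv2.imwrite(f"pics/{name}.png",im[:,:,::-1])
    np.savez(f"pics/{name}.npz",ee_pos=s["ee_pos"],tcp_rot=s["tcp_rot"]);print(s["t"],s["ee_pos"],s["tcp_rot"],s["width"])
def W(name): 
    return camT("wrist",dict(np.load(f"pics/{name}.npz")))
E
python3 - <<'E'
from h import *
crop("pics/top0.png","pics/t_tub.png",200,170,360,270,5)
crop("pics/top0.png","pics/t_tip.png",390,225,490,285,8)
crop("pics/scene0.png","pics/s_tub.png",210,160,370,260,5)
crop("pics/scene0.png","pics/s_tip.png",310,280,410,350,7)
K,T=camT("top")
for n,u,v,z in(("cap",291,203,113),("tip",418,250,5),("bobbin",219,249,5),("yel",247,241,70),("yel2",336,199,40)):print(n,ray(K,T,u,v,z))
E
```

```text
cap [610.1969  90.0565 113.    ]
tip [ 481.3396 -274.6127    5.    ]
bobbin [481.8977 309.7103   5.    ]
yel [506.2427 216.0441  70.    ]
yel2 [627.5893 -33.7378  40.    ]
```

View pics/t_tub.png

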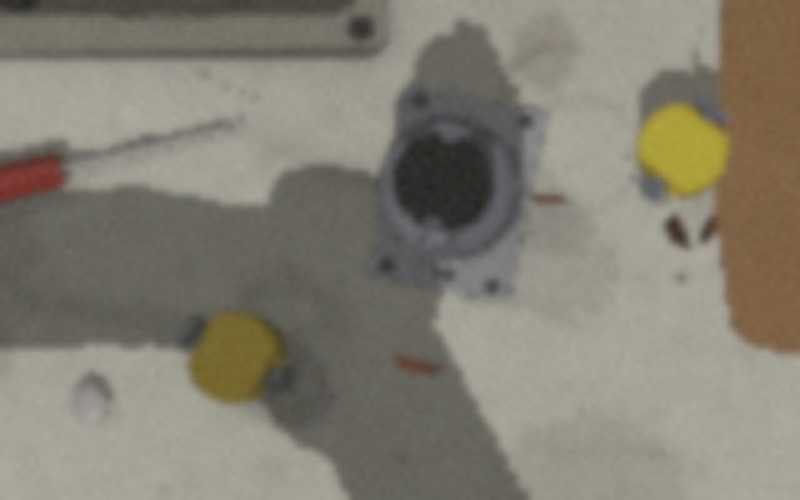

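View pics/t_tip.png

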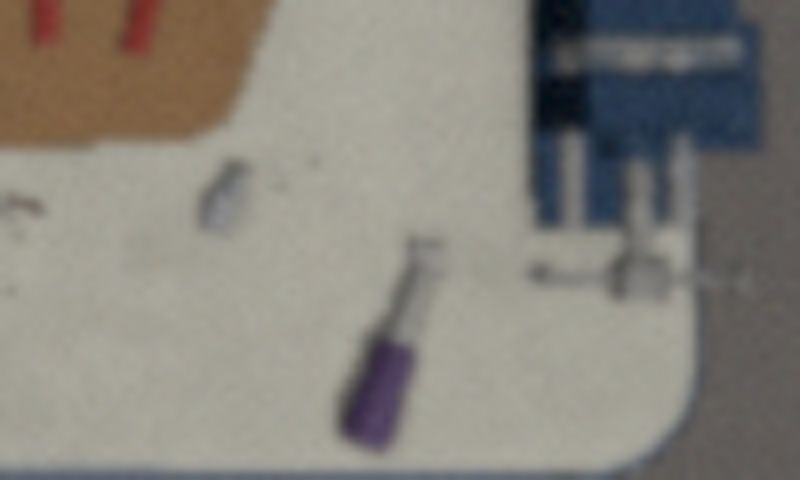

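View pics/s_tub.png

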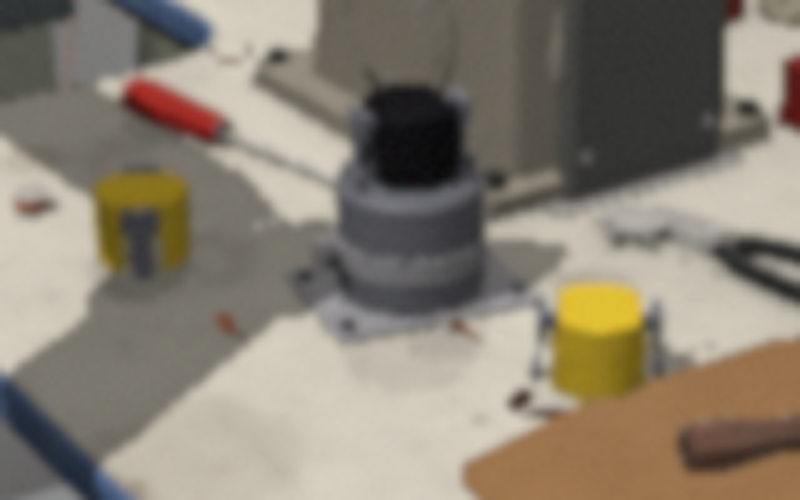

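View pics/s_tip.png

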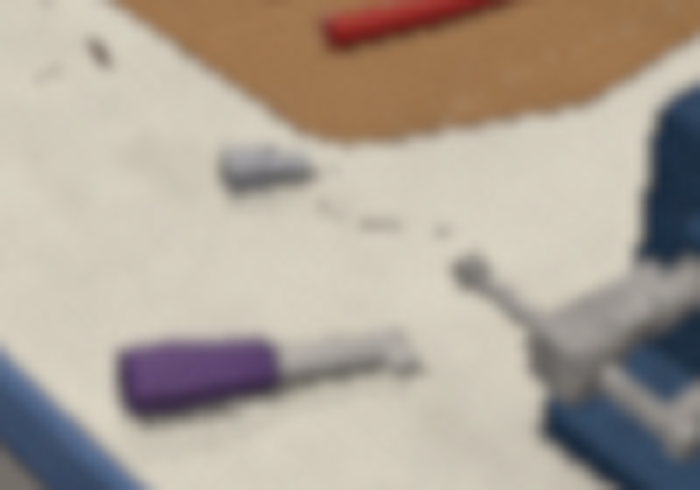

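```bash
cat >> h.py <<'E'
def tri(pairs):
    A=[];b=[]
    for (K,T),(u,v) in pairs:
        d=T[:3,:3]@np.linalg.solve(K,[u,v,1]);d/=np.linalg.norm(d);P=np.eye(3)-np.outer(d,d);A.append(P);b.append(P@T[:3,3])
    A=np.vstack(A);b=np.concatenate(b);x=np.linalg.lstsq(A,b,rcond=None)[0];return x,np.linalg.norm(A@x-b)
def go(pos,toolx_deg=None):
    """shift/turn numbers to reach pos with tool straight down, tool x at given world yaw"""
    s=manip.sense();Rm=R.from_quat(s["tcp_rot"]).as_matrix()
    print("now",s["t"],s["ee_pos"],"yaw x",np.degrees(np.arctan2(Rm[1,0],Rm[0,0])),"j",s["joints"],"F",s["ft_force"],"w",s["width"])
    print("shift",Rm.T@(np.array(pos)-s["ee_pos"])/100)
    if toolx_deg is not None:
        a=np.radians(toolx_deg);x=np.array([np.cos(a),np.sin(a),0]);z=np.array([0,0,-1.]);y=np.cross(z,x)
        Rt=np.c_[x,y,z];print("turn",R.from_matrix(Rm.T@Rt).as_rotvec()/np.pi)
E
python3 - <<'E'
from h import *
S=camT("scene");T=camT("top")
crop("pics/scene0.png","pics/s_mach.png",220,30,400,220,4)
crop("pics/top0.png","pics/t_mach.png",160,60,320,220,4)
print(tri([(S,(291,183)),(T,(291,203))]))
print(tri([(S,(352,84)),(T,(275,115))]))
E
```

```text
(array([606.5334,  93.4387, 105.3611]), np.float64(7.151976341313903))
(array([797.7476, 105.4285, 339.7076]), np.float64(9.511187912751867))
```

View pics/s_mach.png

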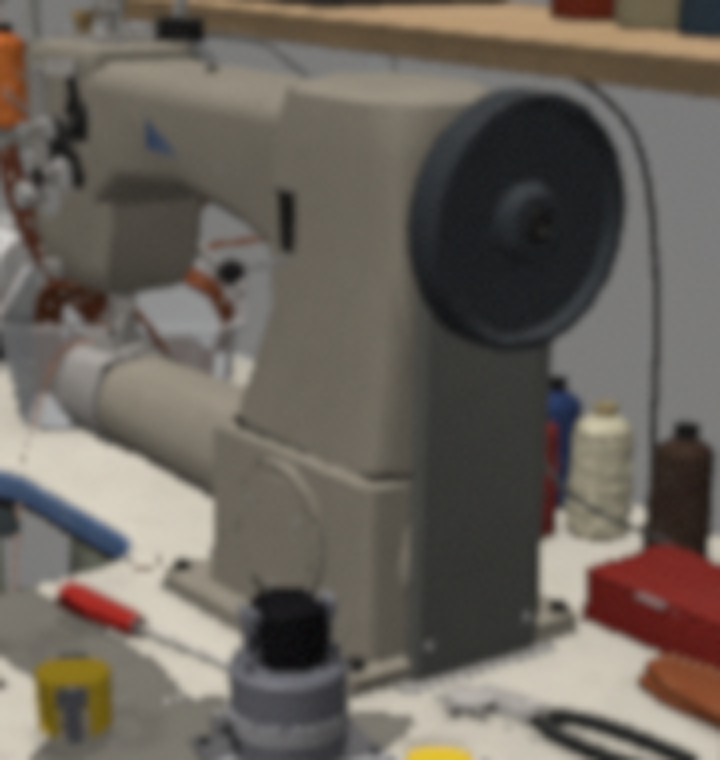

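View pics/t_mach.png

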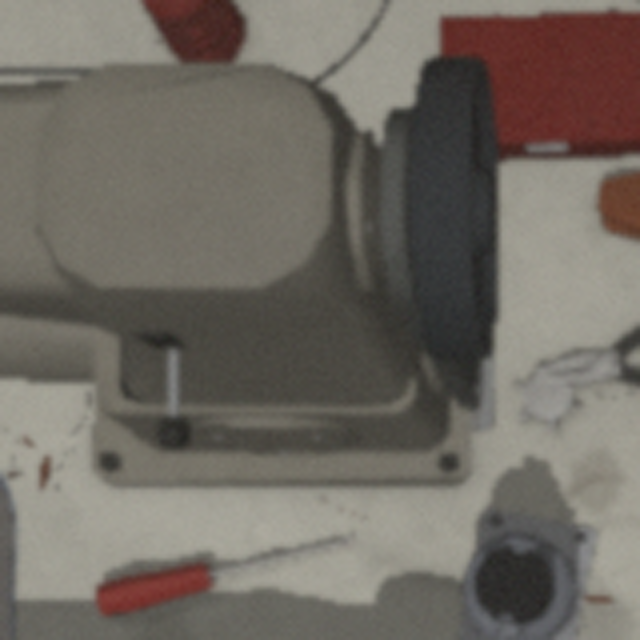

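Run:
```python
from h import *
go([600,92,290],81)
```

```text
now 0.1 [188.0395 621.465  302.5766] yaw x 163.16782098869604 j [-1.3748  0.3838  0.0439  1.5995 -0.0179  1.1613 -0.0499] F [-0.4176  0.1294  0.4518] w 85.21857843805023
shift [-5.4763 -3.8746  0.1362]
turn [-0.0006  0.0006  0.4565]
```

```bash
A='[[-0.12,-0.09,0,0,0,0],[-0.25,-0.18,0,0,0,0],[-0.38,-0.27,0,0,0,0],[-0.5,-0.36,0,0,0,0],[-0.63,-0.45,0,0,0,0],[-0.76,-0.54,0,0,0,0],[-0.88,-0.62,0,0,0,0],[-1,-0.7,0,0,0,0]]'; python3 -m crank '[[-0.12,-0.09,0,0,0,0],[-0.25,-0.18,0,0,0,0],[-0.38,-0.27,0,0,0,0],[-0.5,-0.36,0,0,0,0],[-0.63,-0.45,0,0,0,0],[-0.76,-0.54,0,0,0,0],[-0.88,-0.62,0,0,0,0],[-1,-0.7,0,0,0,0]]' 1
python3 -m crank '[[-0.12,-0.09,0,0,0,0.02],[-0.25,-0.18,0,0,0,0.04],[-0.38,-0.27,0,0,0,0.06],[-0.5,-0.36,0,0,0,0.08],[-0.63,-0.45,0,0,0,0.1],[-0.76,-0.54,0,0,0,0.12],[-0.88,-0.62,0,0,0,0.14],[-1,-0.7,0,0,0,0.16]]'
python3 - <<'E'
from h import *
go([600,92,290],81)
E
```

```text
t: 0.9
ee_pos: [264.5, 525.2, 304.0]
tcp_rot: [0.146, 0.989, 0.0, 0.0]
ft_force: [0.4, -0.3, -1.0]
width: 85.2
t: 1.7
ee_pos: [339.7, 429.3, 303.9]
tcp_rot: [0.389, 0.921, 0.0, -0.0]
ft_force: [0.8, 0.0, -0.3]
width: 85.3
now 1.7 [339.6992 429.3476 303.9256] yaw x 134.2270090077565 j [-1.1663  0.1892  0.2125  1.8552 -0.0447  1.1016 -0.1654] F [ 0.8169  0.0371 -0.2739] w 85.33884363035696
shift [-4.233  -0.4878  0.1384]
turn [ 0.     -0.0001  0.2957]
```

```bash
python3 -m crank '[[-0.12,-0.02,0,0,0,0],[-0.25,-0.03,0,0,0,0],[-0.38,-0.05,0,0,0,0],[-0.5,-0.06,0,0,0,0],[-0.63,-0.08,0,0,0,0],[-0.76,-0.09,0,0,0,0],[-0.88,-0.1,0,0,0,0],[-1,-0.12,0,0,0,0]]' 
python3 -m crank '[[-0.12,-0.02,0,0,0,0],[-0.25,-0.03,0,0,0,0],[-0.38,-0.05,0,0,0,0],[-0.5,-0.06,0,0,0,0],[-0.63,-0.08,0,0,0,0],[-0.76,-0.09,0,0,0,0],[-0.88,-0.1,0,0,0,0],[-1,-0.12,0,0,0,0]]' 
python3 -m crank '[[-0.12,-0.02,0,0,0,0.03],[-0.25,-0.03,0,0,0,0.07],[-0.38,-0.05,0,0,0,0.11],[-0.5,-0.06,0,0,0,0.15],[-0.63,-0.08,0,0,0,0.19],[-0.76,-0.09,0,0,0,0.23],[-0.88,-0.1,0,0,0,0.26],[-1,-0.12,0,0,0,0.2957]]'
python3 - <<'E'
from h import *
go([600,92,290],81)
wsnap("w1")
E
```

```text
t: 2.5
ee_pos: [401.2, 349.6, 303.9]
tcp_rot: [0.388, 0.922, 0.0, 0.0]
ft_force: [0.1, -0.1, -1.3]
width: 85.5
t: 3.3
ee_pos: [462.5, 269.7, 303.9]
tcp_rot: [0.388, 0.922, 0.0, 0.0]
ft_force: [-0.4, 0.1, -0.1]
width: 85.2
t: 4.1
ee_pos: [523.7, 189.9, 303.9]
tcp_rot: [0.761, 0.649, 0.0, 0.0]
ft_force: [-0.3, -0.7, -0.6]
width: 85.4
now 4.1 [523.7193 189.9133 303.8907] yaw x 80.90697974253068 j [-0.8793  0.2224  0.5235  1.8452 -0.1237  1.106  -0.4696] F [-0.3423 -0.662  -0.5984] w 85.3786076197295
shift [-0.8463  0.908   0.1389]
turn [ 0.     -0.     -0.0005]
4.1 [523.7193 189.9133 303.8907] [0.7609 0.6488 0.     0.    ] 85.3786076197295
```

View pics/w1.png

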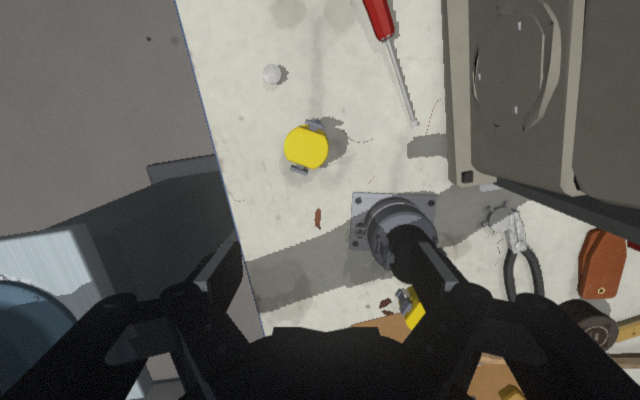

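```bash
python3 -m crank '[[-0.1,0.11,0,0,0,0],[-0.2,0.22,0,0,0,0],[-0.3,0.33,0,0,0,0],[-0.42,0.45,0,0,0,0],[-0.52,0.57,0,0,0,0],[-0.64,0.69,0,0,0,0],[-0.75,0.8,0,0,0,0],[-0.85,0.91,0,0,0,0]]'
python3 - <<'E'
from h import *
wsnap("w2");im=manip.snapshot("top");cv2.imwrite("pics/top2.png",im[:,:,::-1])
crop("pics/w2.png","pics/w2c.png",220,120,420,270,4)
E
```

```text
t: 4.95
ee_pos: [600.3, 92.0, 303.8]
tcp_rot: [0.759, 0.651, -0.0, -0.0]
ft_force: [-0.4, 0.0, 0.4]
width: 85.6
4.95 [600.3268  91.9954 303.7789] [ 0.759   0.6511 -0.0001 -0.0002] 85.64416431571269
```

View pics/w2.png

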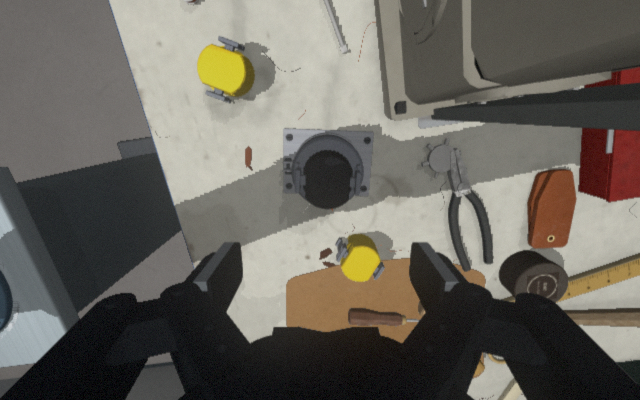

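View pics/w2c.png

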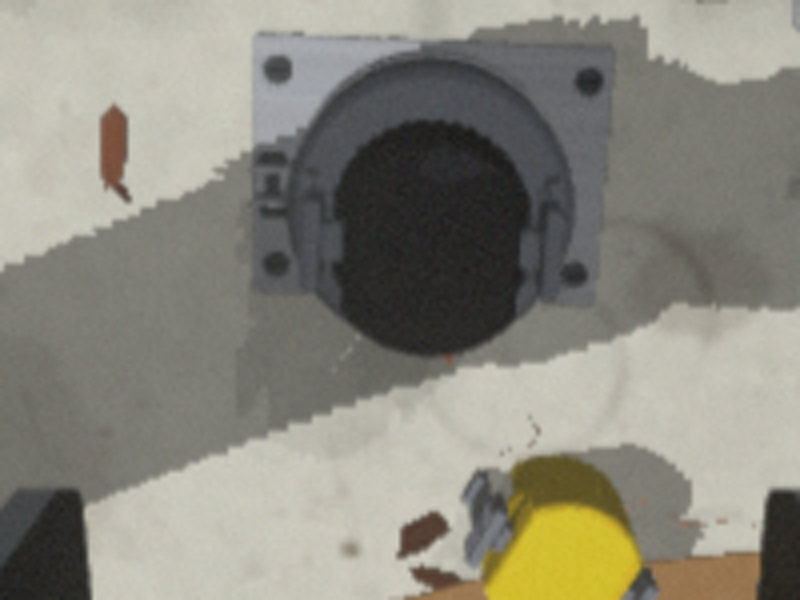

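Run:
```python
from h import *
K,T=W("w2")
c=[(256,34),(614,46),(598,304),(248,290)]
P=np.array([ray(K,T,220+u/4,120+v/4,4) for u,v in c]);print(P[:,:2])
print("ctr",P.mean(0)[:2],[np.linalg.norm(P[i]-P[(i+1)%4]) for i in range(4)])
for i,j in((0,1),(3,2),(0,3),(1,2)):
    d=P[j]-P[i];print(np.degrees(np.arctan2(d[1],d[0])))
for u,v in((332,230),(530,230),(430,355),(432,243)):print(ray(K,T,220+u/4,120+v/4,113)[:2])
# latch: faces mid
```

```text
[[556.2626 150.6563]
 [668.5131 129.6088]
 [654.084   44.9736]
 [537.2777  67.9254]]
ctr [604.0344  98.291 ] [np.float64(114.20672337741053), np.float64(85.85640539697306), np.float64(119.03991283840008), np.float64(84.88123490649363)]
-10.619914158631572
-11.116707539327674
-102.9243705207021
-99.67512405099808
[581.6495 106.9193]
[627.7952  99.8276]
[599.8159  72.6327]
[604.4865 100.227 ]
```

```bash
cat >> h.py <<'E'
def overlay(src,KT,ctr,yaw,out,box,k,capyaw=None):
    K,T=KT;a=np.radians(yaw);ca=a if capyaw is None else np.radians(capyaw)
    im=cv2.imread(src);x0,y0,x1,y1=box
    im=cv2.resize(im[y0:y1,x0:x1],None,fx=k,fy=k,interpolation=cv2.INTER_CUBIC)
    def L(pts,col,aa):
        q=[]
        for x,y,z in pts:
            X=np.array([ctr[0]+x*np.cos(aa)-y*np.sin(aa),ctr[1]+x*np.sin(aa)+y*np.cos(aa),z]);u=proj(K,T,X);q.append(((u[0]+.5-x0)*k,(u[1]+.5-y0)*k))
        cv2.polylines(im,[np.int32(q)],True,col,1)
    th=np.linspace(0,2*np.pi,60)
    L([(58,43,4),(-58,43,4),(-58,-43,4),(58,-43,4)],(0,0,255),a)
    L([(40*np.cos(t),40*np.sin(t),70) for t in th],(0,255,0),a)
    L([(26.5*np.cos(t),26.5*np.sin(t),113) for t in th],(255,255,0),ca)
    for s in(1,-1):
        L([(31*s,-11,112),(31*s,11,112)],(255,0,255),ca)
    cv2.imwrite(out,im)
E
python3 - <<'E'
from h import *
overlay("pics/w2.png",W("w2"),(604,99),-11,"pics/ov1.png",(220,120,420,270),4)
overlay("pics/top0.png",camT("top"),(604,99),-11,"pics/ov2.png",(260,180,330,240),8)
E
```

```text
(no output)
```

View pics/ov1.png

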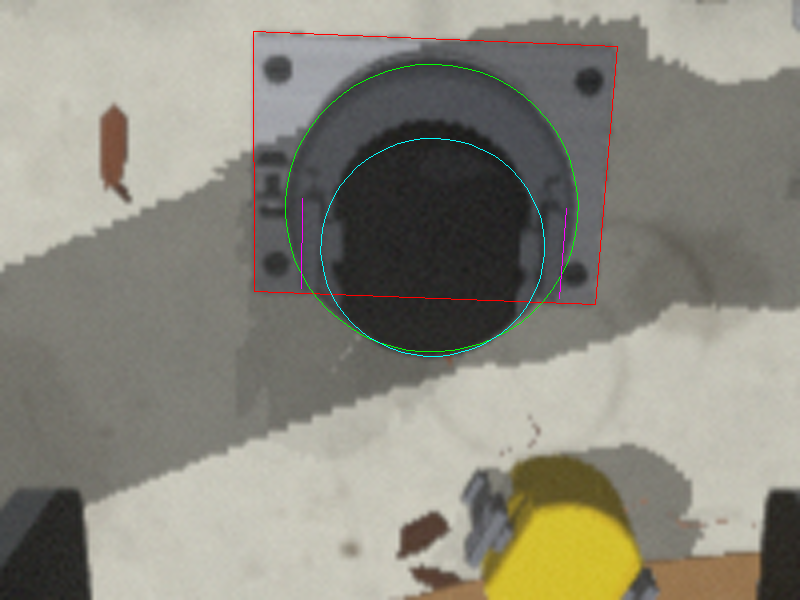

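View pics/ov2.png

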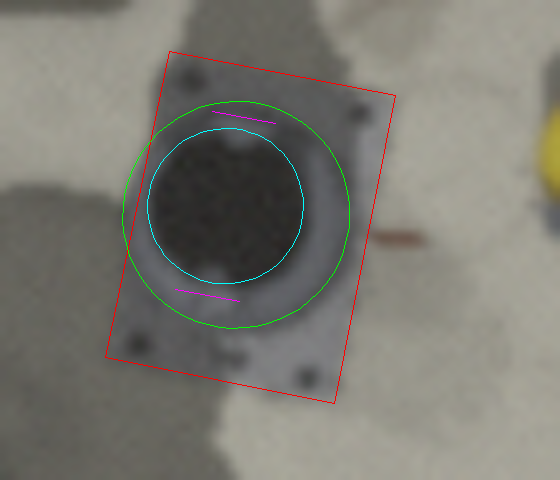

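Run:
```python
from h import *
go([604,99,220],79)
```

```text
now 5.05 [601.0271  89.9162 304.0225] yaw x 80.98202912286445 j [-0.6858  0.3367  0.576   1.7266 -0.1978  1.1364 -0.2093] F [-0.6532  0.1382  1.2355] w 85.54013381238948
shift [0.0956 0.0141 0.8401]
turn [0.0004 0.0005 0.011 ]
```

```bash
python3 -m crank '[[0.01,0,0.12,0,0,0.002],[0.03,0,0.24,0,0,0.004],[0.05,0.01,0.36,0,0,0.006],[0.07,0.01,0.48,0,0,0.008],[0.096,0.014,0.6,0,0,0.011],[0.096,0.014,0.72,0,0,0.011],[0.096,0.014,0.84,0,0,0.011],[0.096,0.014,0.84,0,0,0.011]]'
python3 - <<'E'
from h import *
wsnap("w3")
go([604,99,154],79)
overlay("pics/w3.png",W("w3"),(604,99),-11,"pics/ov3.png",(200,150,440,330),3.3)
E
```

```text
t: 5.85
ee_pos: [601.4, 101.6, 217.4]
tcp_rot: [0.771, 0.637, -0.002, -0.001]
ft_force: [-0.2, 0.3, 0.1]
width: 85.7
5.85 [601.4019 101.6088 217.3764] [ 0.7707  0.6371 -0.0021 -0.0008] 85.69034005145102
now 5.9 [602.1412 101.548  218.5691] yaw x 79.1420502184168 j [-0.6692  0.44    0.5436  1.7898 -0.2664  0.9879 -0.2087] F [ 0.1911  0.8082 -0.1115] w 85.30108107944784
shift [-0.0207  0.0244  0.6457]
turn [-0.0007  0.0004  0.0008]
```

View pics/ov3.png

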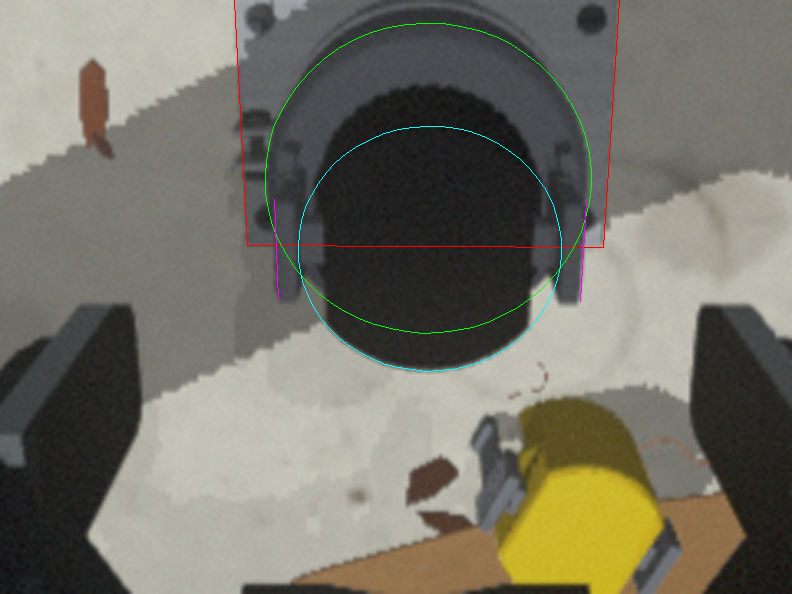

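View pics/w3.png

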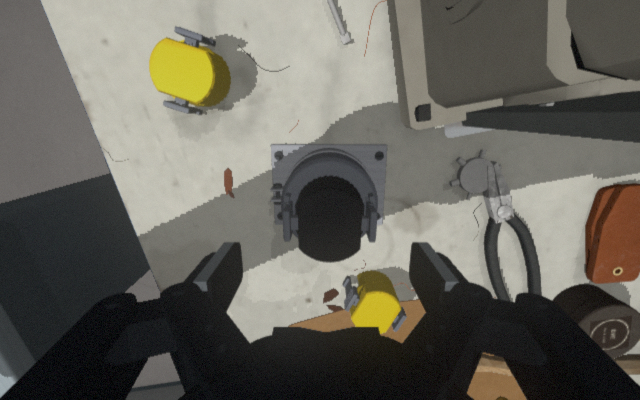

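```bash
python3 -m crank '[[-0.01,0.01,0.05,0,0,0],[-0.02,0.02,0.12,0,0,0],[-0.02,0.02,0.2,0,0,0],[-0.02,0.02,0.28,0,0,0],[-0.02,0.02,0.35,0,0,0],[-0.02,0.02,0.4,0,0,0],[-0.02,0.02,0.4,0,0,0],[-0.02,0.02,0.4,0,0,0]]'
python3 - <<'E'
from h import *
go([603.6,99,154],79)
wsnap("w4")
overlay("pics/w4.png",W("w4"),(603.6,99),-11,"pics/ov4.png",(200,170,440,350),3.3)
E
```

```text
t: 6.7
ee_pos: [604.5, 99.5, 179.8]
tcp_rot: [0.771, 0.637, -0.0, 0.0]
ft_force: [-0.7, -0.0, -0.4]
width: 85.3
now 6.7 [604.4663  99.5333 179.771 ] yaw x 79.16210218761562 j [-0.6454  0.4928  0.5223  1.8094 -0.3012  0.9191 -0.179 ] F [-0.6926 -0.0136 -0.3583] w 85.32413228679218
shift [-0.0068 -0.0075  0.2577]
turn [-0.      0.0001  0.0009]
6.7 [604.4663  99.5333 179.771 ] [ 0.7707  0.6372 -0.0001  0.    ] 85.32413228679218
```

View pics/ov4.png

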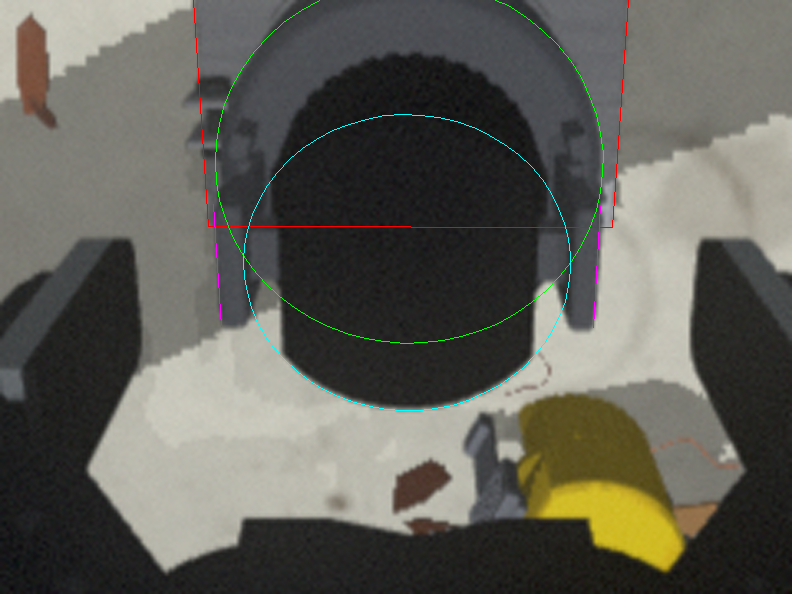

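Run:
```python
from h import *
K,T=W("w4")
u=proj(K,T,np.array([603.6,99,112]));print(u,((u+.5)-[200,170])*3.3)
s=dict(np.load("pics/w4.npz"));Rm=R.from_quat(s["tcp_rot"]).as_matrix()
for d in(50,60,68):
    p=s["ee_pos"]+Rm@[0,0,d];u=proj(K,T,p);print(d,u,(u+.5-[200,170])*3.3)
im=cv2.imread("pics/w4.png")
g=im[:,:,1].astype(int)
for v in(245,255,262,268):print(v,g[v,225:252],g[v,400:418])
```

```text
[322.902  250.4076] [407.2265 266.9952]
50 [324.1041 266.4527] [411.1936 319.944 ]
60 [324.2099 256.2883] [411.5428 286.4015]
68 [324.285  249.0756] [411.7906 262.5996]
245 [ 71  71  73  70  71  70  63  43  40  37  35  37  38  35  40  76 118 125
 124 122 120 122 123 122 123 122 123] [194 190 193 194 190 190 190 188 181 179 171 106  51  38  44  38  39  43]
255 [ 45  39  41  40  37  31  34  35  32  39  32  37  35  34  35  43  76 119
 123 124 123 126 124 124 121 120 122] [193 195 194 195 194 192 195 197 192 187  99  44  41  43  38  39  39  40]
262 [ 35  30  33  35  35  31  37  29  33  34  30  37  33  33  37  35  46  88
 118 121 121 124 125 125 124 125 123] [193 195 195 194 194 195 193 195 194 151  72  39  39  40  43  37  36  45]
268 [ 33  31  37  36  31  35  36  39  30  35  31  34  36  38  30  31  37  60
 113 120 125 126 123 127 124 123 122] [192 197 196 198 197 199 199 198 189  97  45  43  42  35  40  40  43  40]
```

```bash
python3 -m crank '[[-0.007,-0.013,0.04,0,0,0],[-0.007,-0.013,0.09,0,0,0],[-0.007,-0.013,0.14,0,0,0],[-0.007,-0.013,0.19,0,0,0],[-0.007,-0.013,0.23,0,0,0],[-0.007,-0.013,0.258,0,0,0],[-0.007,-0.013,0.258,0,0,0],[-0.007,-0.013,0.258,0,0,0]]'
python3 - <<'E'
from h import *
go([603.2,99,154],79)
wsnap("w5")
crop("pics/w5.png","pics/w5c.png",200,200,440,350,3.3)
E
```

```text
t: 7.55
ee_pos: [603.1, 99.1, 154.0]
tcp_rot: [0.771, 0.637, -0.0, 0.0]
ft_force: [0.1, -0.6, -0.2]
width: 85.2
now 7.55 [603.0674  99.0559 154.0075] yaw x 79.16326342869958 j [-0.6323  0.5256  0.5063  1.825  -0.3229  0.8735 -0.1625] F [ 0.0694 -0.62   -0.188 ] w 85.24758751880965
shift [-0.0003  0.0014  0.0001]
turn [-0.      0.      0.0009]
7.55 [603.0674  99.0559 154.0075] [ 0.7707  0.6372 -0.0001  0.    ] 85.24758751880965
```

View pics/w5c.png

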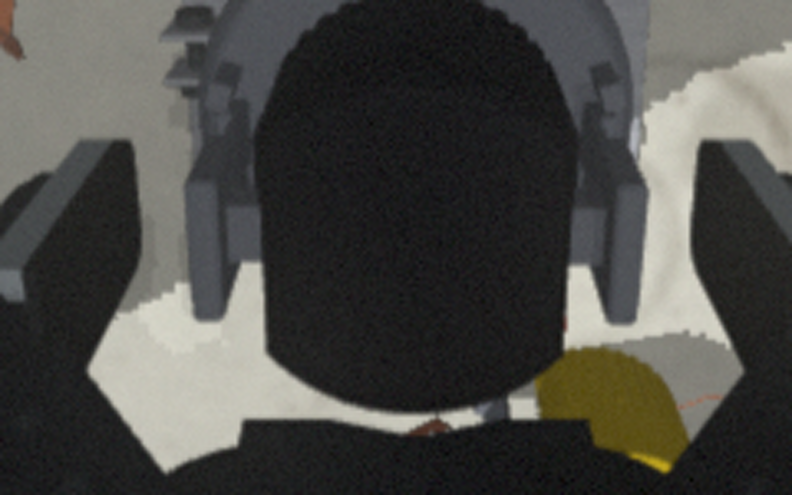

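```bash
python3 -m crank '[[0,0.003,0,0,0,0],[0,0.003,0,0,0,0],[0,0.003,0,0,0,0],[0,0.003,0,0,0,0],[0,0.003,0,0,0,0],[0,0.003,0,0,0,0],[0,0.003,0,0,0,0],[0,0.003,0,0,0,0]]' 0.4
python3 - <<'E'
from h import *
go([603.2,99,154],79)
wsnap("w6")
crop("pics/w6.png","pics/w6c.png",200,200,440,350,3.3)
E
```

```text
t: 8.4
ee_pos: [603.6, 99.0, 154.6]
tcp_rot: [0.771, 0.637, 0.0, 0.0]
ft_force: [-0.6, -1.0, 5.6]
width: 59.6
now 8.4 [603.5834  99.0472 154.5635] yaw x 79.15852974374148 j [-0.632   0.5254  0.5065  1.8238 -0.3231  0.8743 -0.1623] F [-0.6402 -1.0417  5.6046] w 59.589642163471
shift [-0.0012 -0.0037  0.0056]
turn [ 0.0001 -0.0001  0.0009]
8.4 [603.5834  99.0472 154.5635] [0.7707 0.6371 0.0003 0.    ] 59.589642163471
```

View pics/w6c.png

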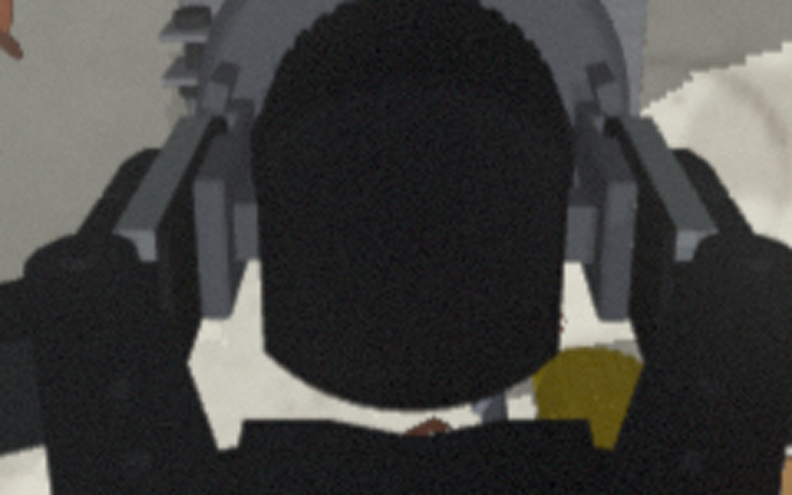

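```bash
python3 -m crank '[[0,0,-0.005,0,0,0],[0,0,-0.01,0,0,0],[0,0,-0.015,0,0,0],[0,0,-0.02,0,0,0],[0,0,-0.02,0,0,0],[0,0,-0.02,0,0,0],[0,0,-0.02,0,0,0],[0,0,-0.02,0,0,0]]' 0.27
python3 - <<'E'
from h import *
go([603.2,99,154],79)
E
```

```text
t: 9.25
ee_pos: [603.4, 99.1, 156.0]
tcp_rot: [0.771, 0.637, 0.0, 0.0]
ft_force: [-0.4, -0.9, 2.6]
width: 54.5
now 9.25 [603.3538  99.1251 155.9945] yaw x 79.16877546837215 j [-0.6332  0.5233  0.5075  1.8235 -0.3214  0.877  -0.1635] F [-0.4035 -0.8929  2.5683] w 54.45495128093163
shift [-0.0015 -0.0013  0.0199]
turn [ 0.     -0.      0.0009]
```

```bash
python3 -m crank '[[0,0,-0.005,0,0,-0.01],[0,0,-0.01,0,0,-0.022],[0,0,-0.015,0,0,-0.034],[0,0,-0.02,0,0,-0.046],[0,0,-0.02,0,0,-0.058],[0,0,-0.02,0,0,-0.07],[0,0,-0.02,0,0,-0.082],[0,0,-0.02,0,0,-0.083]]'
python3 - <<'E'
from h import *
go([603.2,99,154],79)
E
```

```text
t: 10.05
ee_pos: [602.4, 99.0, 156.3]
tcp_rot: [0.681, 0.732, -0.001, -0.0]
ft_force: [1.4, 0.8, -6.1]
width: 54.5
now 10.05 [602.3714  98.9573 156.3101] yaw x 94.15426295874077 j [-0.588   0.5105  0.4484  1.8224 -0.2796  0.8734  0.0647] F [ 1.4406  0.8344 -6.0622] w 54.46537934239482
shift [-0.0002  0.0083  0.0231]
turn [-0.0006  0.0002  0.0842]
```

```bash
python3 -m crank '[[0,0,0.003,0,0,-0.004],[0,0,0.006,0,0,-0.008],[0,0,0.006,0,0,-0.012],[0,0,0.006,0,0,-0.016],[0,0,0.006,0,0,-0.02],[0,0,0.006,0,0,-0.022],[0,0,0.006,0,0,-0.022],[0,0,0.006,0,0,-0.022]]'
python3 - <<'E'
from h import *
go([603.2,99,154],79)
wsnap("w7")
crop("pics/w7.png","pics/w7c.png",200,180,440,350,3.3)
E
```

```text
t: 10.85
ee_pos: [602.5, 98.9, 156.6]
tcp_rot: [0.656, 0.755, -0.001, -0.001]
ft_force: [0.6, -0.3, -13.9]
width: 54.5
now 10.85 [602.465   98.8989 156.5774] yaw x 98.06492562987297 j [-0.5763  0.5077  0.4335  1.8215 -0.2696  0.8728  0.125 ] F [  0.5917  -0.3486 -13.913 ] w 54.541376239575776
shift [-0.      0.0075  0.0258]
turn [-0.0006  0.0002  0.1059]
10.85 [602.465   98.8989 156.5774] [ 0.6556  0.7551 -0.0009 -0.0006] 54.541376239575776
```

View pics/w7c.png

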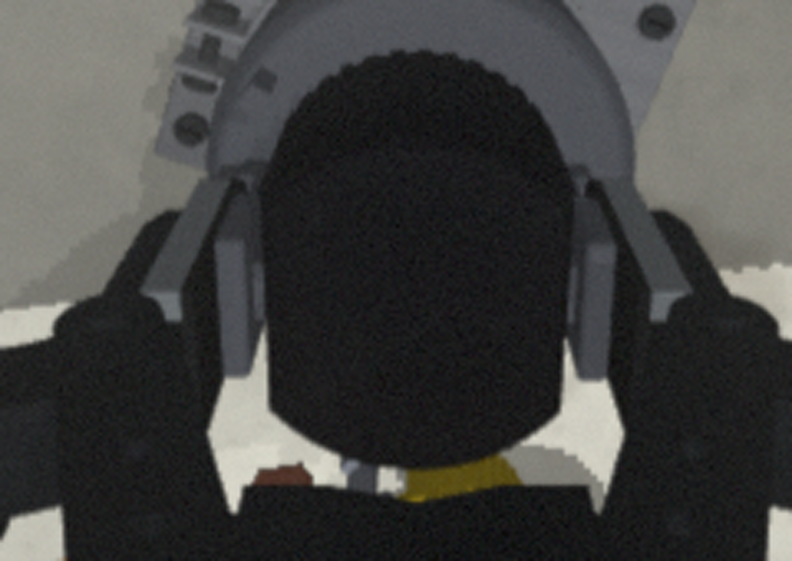

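```bash
python3 -m crank '[[0,0,0.004,0,0,-0.002],[0,0,0.008,0,0,-0.006],[0,0,0.008,0,0,-0.01],[0,0,0.008,0,0,-0.014],[0,0,0.008,0,0,-0.018],[0,0,0.008,0,0,-0.022],[0,0,0.008,0,0,-0.022],[0,0,0.008,0,0,-0.022]]'
python3 - <<'E'
from h import *
go([603.2,99,154],79)
E
```

```text
t: 11.7
ee_pos: [603.0, 99.0, 156.5]
tcp_rot: [0.629, 0.777, -0.0, -0.0]
ft_force: [-0.6, -0.0, -12.2]
width: 54.5
now 11.7 [603.018   98.9962 156.5223] yaw x 102.02982461529838 j [-0.5637  0.5056  0.4177  1.8203 -0.2599  0.8706  0.1865] F [ -0.6329  -0.0365 -12.1908] w 54.49415850425383
shift [-0.0003  0.0018  0.0252]
turn [-0.0003  0.      0.1279]
```

```bash
python3 -m crank '[[0,0,0.003,0,0,-0.004],[0,0,0.005,0,0,-0.008],[0,0,0.005,0,0,-0.012],[0,0,0.005,0,0,-0.016],[0,0,0.005,0,0,-0.02],[0,0,0.005,0,0,-0.025],[0,0,0.005,0,0,-0.025],[0,0,0.005,0,0,-0.025]]'
python3 - <<'E'
from h import *
go([603.2,99,154],79)
E
python3 -m crank '[[0,0,0,0,0,-0.004],[0,0,0,0,0,-0.008],[0,0,0,0,0,-0.012],[0,0,0,0,0,-0.016],[0,0,0,0,0,-0.02],[0,0,0,0,0,-0.022],[0,0,0,0,0,-0.022],[0,0,0,0,0,-0.022]]'
```

```text
t: 12.5
ee_pos: [603.5, 99.1, 156.4]
tcp_rot: [0.598, 0.801, 0.0, 0.0]
ft_force: [-2.6, -0.2, -7.8]
width: 54.7
now 12.5 [603.5064  99.0817 156.403 ] yaw x 106.54515669811022 j [-0.5498  0.5033  0.3999  1.8192 -0.2486  0.8681  0.2561] F [-2.594  -0.1667 -7.809 ] w 54.71032809631577
shift [ 0.0001 -0.0032  0.024 ]
turn [ 0.0001 -0.      0.153 ]
t: 13.3
ee_pos: [603.6, 99.1, 156.4]
tcp_rot: [0.57, 0.822, 0.0, 0.0]
ft_force: [-1.7, 0.9, -6.1]
width: 54.2
```

```bash
python3 -m crank '[[0,-0.004,0,0,0,-0.004],[0,-0.004,0,0,0,-0.008],[0,-0.004,0,0,0,-0.012],[0,-0.004,0,0,0,-0.016],[0,-0.004,0,0,0,-0.02],[0,-0.004,0,0,0,-0.025],[0,-0.004,0,0,0,-0.025],[0,-0.004,0,0,0,-0.025]]'
python3 -c "
from h import *
go([603.2,99,154],79)"
```

```text
t: 14.1
ee_pos: [603.3, 98.9, 156.4]
tcp_rot: [0.537, 0.843, 0.0, 0.0]
ft_force: [-0.9, -0.1, -5.9]
width: 54.7
now 14.1 [603.3144  98.9441 156.4152] yaw x 115.00093051848502 j [-0.524   0.498   0.367   1.8187 -0.2269  0.8652  0.3865] F [-0.8564 -0.0864 -5.907 ] w 54.74953180109646
shift [ 0.001  -0.0008  0.0242]
turn [0.0003 0.     0.2   ]
```

```bash
python3 -m crank '[[0,0,0,0,0,-0.004],[0,0,0,0,0,-0.008],[0,0,0,0,0,-0.012],[0,0,0,0,0,-0.016],[0,0,0,0,0,-0.02],[0,0,0,0,0,-0.025],[0,0,0,0,0,-0.025],[0,0,0,0,0,-0.025]]'
python3 -c "
from h import *
go([603.2,99,154],79)"
```

```text
t: 14.9
ee_pos: [603.3, 98.9, 156.4]
tcp_rot: [0.504, 0.864, 0.0, 0.0]
ft_force: [1.1, -0.7, -4.9]
width: 54.1
now 14.9 [603.262   98.9111 156.4488] yaw x 119.49872057935698 j [-0.5103  0.4956  0.3496  1.8181 -0.2156  0.8644  0.456 ] F [ 1.1225 -0.7422 -4.9075] w 54.13593550147335
shift [ 0.0011 -0.0001  0.0245]
turn [0.0002 0.     0.225 ]
```

40.3° turned, still held under about 5 N pull. On in small steps.

```bash
python3 -m crank '[[0,0,0,0,0,-0.004],[0,0,0,0,0,-0.008],[0,0,0,0,0,-0.012],[0,0,0,0,0,-0.016],[0,0,0,0,0,-0.02],[0,0,0,0,0,-0.025],[0,0,0,0,0,-0.025],[0,0,0,0,0,-0.025]]'
python3 -c "
from h import *
go([603.2,99,154],79)"
```

```text
t: 15.7
ee_pos: [603.2, 98.9, 156.4]
tcp_rot: [0.469, 0.883, 0.0, 0.0]
ft_force: [0.2, -0.8, -2.0]
width: 54.6
now 15.7 [603.2157  98.8964 156.4281] yaw x 124.00058180480565 j [-0.4965  0.4934  0.3322  1.8174 -0.2044  0.8636  0.5256] F [ 0.1664 -0.7634 -1.9554] w 54.64246946738441
shift [0.001  0.0004 0.0243]
turn [0.0002 0.     0.25  ]
```

```bash
python3 -m crank '[[0,0,0,0,0,-0.004],[0,0,0,0,0,-0.008],[0,0,0,0,0,-0.012],[0,0,0,0,0,-0.016],[0,0,0,0,0,-0.02],[0,0,0,0,0,-0.022],[0,0,0,0,0,-0.022],[0,0,0,0,0,-0.022]]'
python3 -c "
from h import *
go([603.2,99,154],79)"
```

```text
t: 16.5
ee_pos: [603.2, 99.0, 156.5]
tcp_rot: [0.439, 0.899, 0.0, 0.0]
ft_force: [1.1, 1.1, 2.0]
width: 54.3
now 16.5 [603.1844  98.9607 156.4556] yaw x 127.9491718118598 j [-0.4845  0.4916  0.3169  1.8169 -0.1949  0.863   0.5868] F [1.1348 1.1088 1.9893] w 54.265264577690964
shift [0.0002 0.0004 0.0246]
turn [ 0.0002 -0.      0.2719]
```

```bash
python3 -m crank '[[0,0,-0.005,0,0,0],[0,0,-0.01,0,0,0],[0,0,-0.015,0,0,0],[0,0,-0.02,0,0,0],[0,0,-0.02,0,0,0],[0,0,-0.02,0,0,0],[0,0,-0.02,0,0,0],[0,0,-0.02,0,0,0]]'
python3 -c "
from h import *
go([603.2,99,154],79)"
```

```text
t: 17.3
ee_pos: [602.6, 98.8, 157.7]
tcp_rot: [0.439, 0.899, -0.0, -0.0]
ft_force: [1.5, -0.6, -5.2]
width: 54.3
now 17.3 [602.5611  98.7913 157.7201] yaw x 127.94881332964376 j [-0.4852  0.4894  0.3176  1.817  -0.1937  0.8665  0.586 ] F [ 1.5473 -0.6308 -5.1868] w 54.33932316186386
shift [-0.0023  0.0064  0.0372]
turn [-0.0003  0.      0.2719]
```

```bash
python3 -m crank '[[0,0,0,0,0,-0.004],[0,0,0,0,0,-0.008],[0,0,0,0,0,-0.012],[0,0,0,0,0,-0.016],[0,0,0,0,0,-0.016],[0,0,0,0,0,-0.016],[0,0,0,0,0,-0.016],[0,0,0,0,0,-0.016]]'
python3 -c "
from h import *
go([603.2,99,154],79)
wsnap('w8');crop('pics/w8.png','pics/w8c.png',200,180,440,350,3.3)
im=manip.snapshot('scene');cv2.imwrite('pics/scene8.png',im[:,:,::-1]);crop('pics/scene8.png','pics/s8c.png',240,130,340,230,6)"
```

```text
t: 18.1
ee_pos: [603.3, 99.2, 158.7]
tcp_rot: [0.416, 0.909, 0.0, 0.0]
ft_force: [-1.3, 0.4, 2.4]
width: 54.4
now 18.1 [603.327   99.1907 158.6895] yaw x 130.83585145647655 j [-0.4766  0.4873  0.3066  1.8153 -0.1869  0.8662  0.6306] F [-1.2939  0.3519  2.36  ] w 54.373368222260076
shift [-0.0006 -0.0023  0.0469]
turn [ 0.0003 -0.0001  0.288 ]
18.1 [603.327   99.1907 158.6895] [0.416  0.9094 0.0004 0.0003] 54.373368222260076
```

View pics/w8c.png

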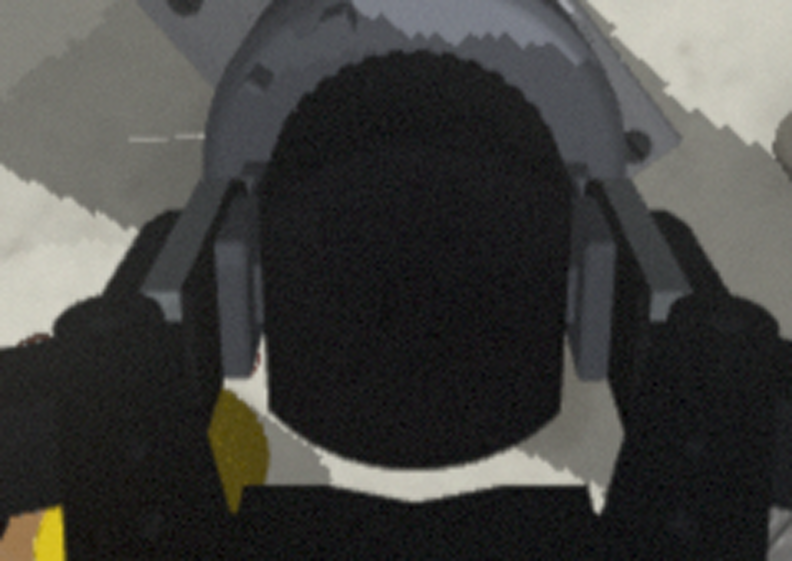

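View pics/s8c.png

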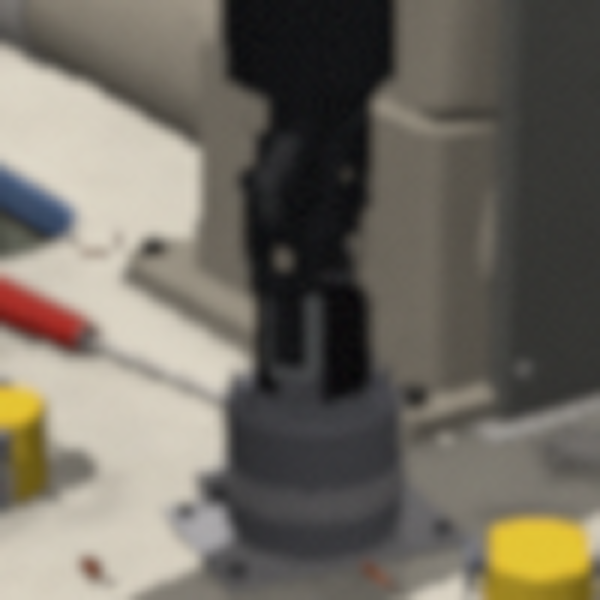

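```bash
python3 -m crank '[[0,0,-0.01,0,0,0],[0,0,-0.02,0,0,0],[0,0,-0.03,0,0,0],[0,0,-0.04,0,0,0],[0,0,-0.05,0,0,0],[0,0,-0.06,0,0,0],[0,0,-0.06,0,0,0],[0,0,-0.06,0,0,0]]'
python3 -c "
from h import *
go([603.2,99,154],79)"
```

```text
t: 19.0
ee_pos: [602.7, 98.8, 164.1]
tcp_rot: [0.416, 0.909, -0.0, -0.0]
ft_force: [-0.3, 0.8, -0.3]
width: 54.2
now 19.0 [602.6884  98.8223 164.0964] yaw x 130.82008193083635 j [-0.4784  0.4794  0.3089  1.8136 -0.1835  0.8771  0.6281] F [-0.3063  0.7584 -0.3297] w 54.18608939999607
shift [-0.002   0.0051  0.101 ]
turn [-0.0002 -0.      0.2879]
```

```bash
python3 -m crank '[[0,0,-0.08,0,0,0],[0,0,-0.18,0,0,0],[0,0,-0.28,0,0,0],[0,0,-0.38,0,0,0],[0,0,-0.48,0,0,0],[0,0,-0.58,0,0,0],[0,0,-0.65,0,0,0],[0,0,-0.65,0,0,0]]'
python3 -c "
from h import *
go([447,105,150],131)
K,T=camT('top')
print(ray(K,T,270,283,0),ray(K,T,300,283,0))
wsnap('w9')
im=manip.snapshot('scene');cv2.imwrite('pics/scene9.png',im[:,:,::-1]);crop('pics/scene9.png','pics/s9c.png',240,110,340,230,5)"
```

```text
t: 19.8
ee_pos: [603.8, 99.0, 230.8]
tcp_rot: [0.416, 0.909, 0.001, 0.001]
ft_force: [0.2, -0.6, -1.4]
width: 54.3
now 19.8 [603.7974  99.0238 230.819 ] yaw x 130.81810527775065 j [-0.4976  0.395   0.3302  1.7733 -0.1496  0.9949  0.6027] F [ 0.1606 -0.6136 -1.4337] w 54.31138002907758
shift [ 1.0711 -1.1497  0.8039]
turn [ 0.0008  0.0004 -0.001 ]
[383.07   158.7902   0.    ] [383.5021  70.7011   0.    ]
19.8 [603.7974  99.0238 230.819 ] [0.4161 0.9093 0.0009 0.0011] 54.31138002907758
```

View pics/w9.png

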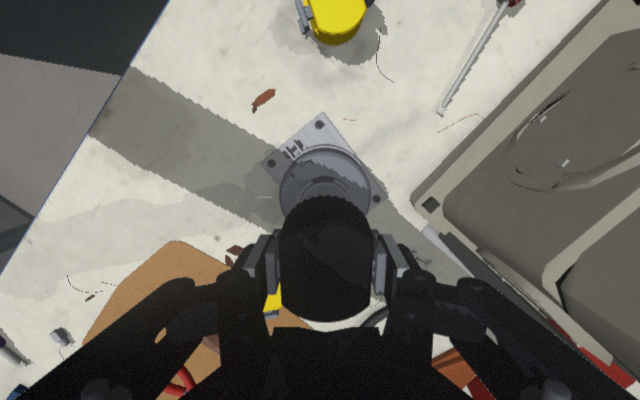

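View pics/s9c.png

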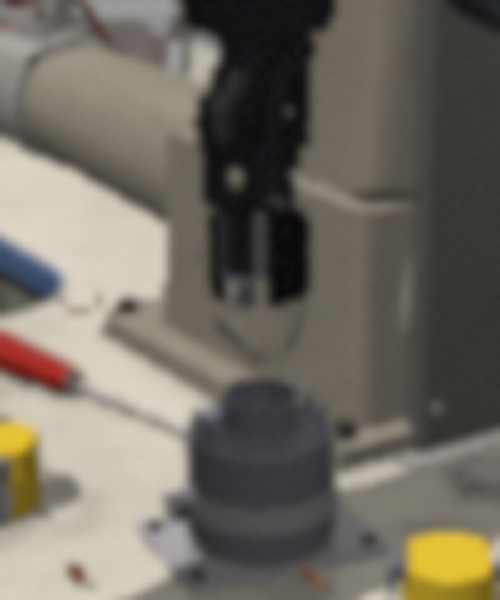

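```bash
python3 -m crank '[[0.06,-0.06,0,0,0,0],[0.15,-0.16,0,0,0,0],[0.28,-0.3,0,0,0,0],[0.41,-0.44,0,0,0,0],[0.54,-0.58,0,0,0,0],[0.67,-0.72,0,0,0,0],[0.8,-0.86,0,0,0,0],[0.92,-1,0,0,0,0]]'
python3 -m crank '[[0.06,-0.06,0.1,0,0,0],[0.12,-0.12,0.2,0,0,0],[0.15,-0.15,0.3,0,0,0],[0.15,-0.15,0.4,0,0,0],[0.15,-0.15,0.5,0,0,0],[0.15,-0.15,0.6,0,0,0],[0.15,-0.15,0.7,0,0,0],[0.15,-0.15,0.8,0,0,0]]'
python3 -c "
from h import *
go([447,105,95],131)"
```

```text
t: 20.7
ee_pos: [465.1, 103.1, 228.4]
tcp_rot: [0.416, 0.909, -0.001, -0.001]
ft_force: [-0.9, -0.5, 0.0]
width: 54.2
t: 21.5
ee_pos: [446.3, 104.7, 148.2]
tcp_rot: [0.416, 0.909, -0.0, 0.0]
ft_force: [-0.1, -0.0, -0.1]
width: 54.7
now 21.5 [446.3288 104.6588 148.2485] yaw x 130.81159332537192 j [-0.5922  0.249   0.2978  2.1802 -0.1088  0.7258  0.4907] F [-0.0833 -0.0042 -0.0675] w 54.723244653051204
shift [-0.0017  0.0073  0.5325]
turn [-0.      0.0001 -0.001 ]
```

```bash
python3 -m crank '[[0,0,0.08,0,0,0],[0,0,0.17,0,0,0],[0,0,0.26,0,0,0],[0,0,0.35,0,0,0],[0,0,0.44,0,0,0],[0,0,0.52,0,0,0],[0,0,0.56,0,0,0],[0,0,0.56,0,0,0]]'
python3 -c "
from h import *
go([447,105,84.4],131)
wsnap('w10')
im=manip.snapshot('scene');cv2.imwrite('pics/scene10.png',im[:,:,::-1]);crop('pics/scene10.png','pics/s10c.png',170,150,270,250,6)"
```

```text
t: 22.3
ee_pos: [445.5, 104.5, 92.5]
tcp_rot: [0.416, 0.909, -0.001, -0.0]
ft_force: [-0.3, 0.4, -0.8]
width: 54.0
now 22.3 [445.5482 104.5342  92.4969] yaw x 130.82152963318362 j [-0.5622  0.3618  0.2682  2.1993 -0.1666  0.6003  0.5398] F [-0.3374  0.4142 -0.8293] w 53.99221379333555
shift [-0.006   0.0141  0.0809]
turn [-0.0004 -0.0001 -0.001 ]
22.3 [445.5482 104.5342  92.4969] [ 0.4161  0.9093 -0.0005 -0.0005] 53.99221379333555
```

View pics/s10c.png

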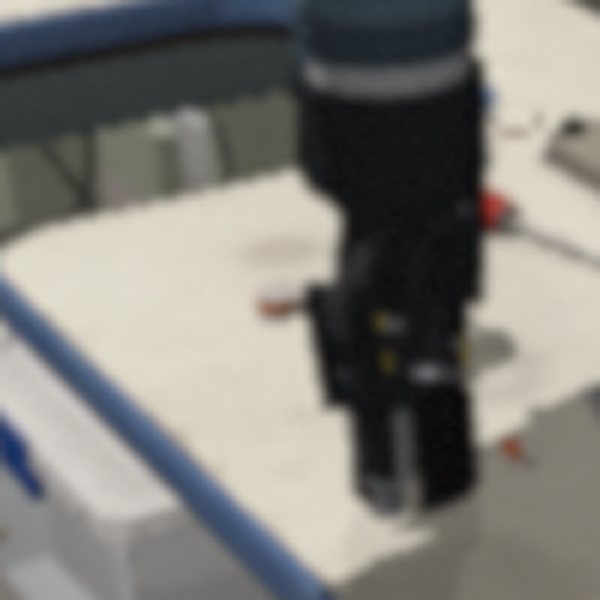

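```bash
python3 -m crank '[[0,0,0.02,0,0,0],[0,0,0.04,0,0,0],[0,0,0.06,0,0,0],[0,0,0.07,0,0,0],[0,0,0.08,0,0,0],[0,0,0.08,0,0,0],[0,0,0.08,0,0,0],[0,0,0.08,0,0,0]]'
python3 -c "
from h import *
go([447,105,84.4],131)"
```

```text
t: 23.2
ee_pos: [446.0, 104.7, 85.2]
tcp_rot: [0.416, 0.909, 0.0, 0.0]
ft_force: [-0.1, -0.3, -0.2]
width: 54.4
now 23.2 [445.9978 104.7204  85.2017] yaw x 130.82577480552004 j [-0.557   0.3775  0.2627  2.2002 -0.1748  0.5827  0.5469] F [-0.1016 -0.3372 -0.2292] w 54.3553174359956
shift [-0.0044  0.0094  0.008 ]
turn [ 0.     0.    -0.001]
```

```bash
python3 -m crank '[[0,0,0.003,0,0,0],[0,0,0.006,0,0,0],[0,0,0.009,0,0,0],[0,0,0.012,0,0,0],[0,0,0.015,0,0,0],[0,0,0.015,0,0,0],[0,0,0.015,0,0,0],[0,0,0.015,0,0,0]]'
python3 -c "
from h import *
go([447,105,84.4],131)"
```

```text
t: 24.0
ee_pos: [446.0, 104.8, 83.8]
tcp_rot: [0.416, 0.909, 0.0, 0.0]
ft_force: [-0.9, 0.2, 2.5]
width: 54.6
now 24.0 [446.0479 104.7552  83.836 ] yaw x 130.82560524129624 j [-0.556   0.3804  0.2616  2.2003 -0.1764  0.5797  0.5482] F [-0.9419  0.234   2.4891] w 54.60995182057116
shift [-0.0044  0.0088 -0.0056]
turn [ 0.    -0.    -0.001]
```

```bash
python3 -m crank '[[0,0,0.005,0,0,0],[0,0,0.01,0,0,0],[0,0,0.01,0,0,0],[0,0,0.01,0,0,0],[0,0,0.01,0,0,0],[0,0,0.01,0,0,0],[0,0,0.01,0,0,0],[0,0,0.01,0,0,0]]' 1
python3 -c "
from h import *
wsnap('w11')
go([447,105,84.4],131)"
```

```text
t: 24.8
ee_pos: [446.0, 104.7, 82.7]
tcp_rot: [0.416, 0.909, 0.0, 0.0]
ft_force: [-1.0, 0.1, 0.3]
width: 85.6
24.8 [446.0041 104.7178  82.6918] [0.4161 0.9093 0.     0.    ] 85.6206028761273
now 24.85 [445.9909 104.6979  82.6782] yaw x 130.8239507709401 j [-0.5552  0.3829  0.2608  2.2005 -0.1774  0.5772  0.5491] F [-0.5037  0.1699 -0.5262] w 85.32587008486112
shift [-0.0043  0.0096 -0.0172]
turn [ 0.     0.    -0.001]
```

View pics/w11.png

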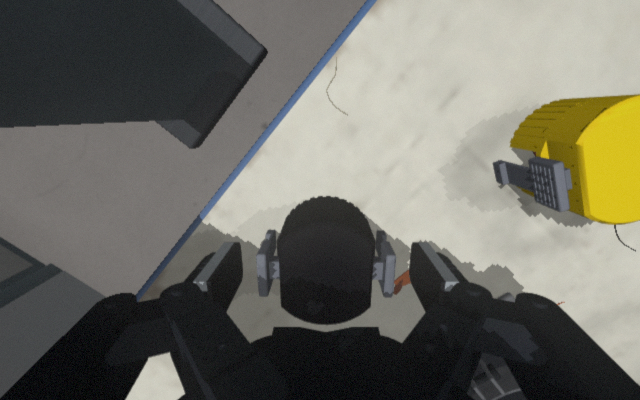

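```bash
python3 -m crank '[[0,0,-0.1,0,0,0],[0,0,-0.22,0,0,0],[0,0,-0.35,0,0,0],[0,0,-0.48,0,0,0],[0,0,-0.61,0,0,0],[0,0,-0.74,0,0,0],[0,0,-0.87,0,0,0],[0,0,-1,0,0,0]]'
python3 -c "
from h import *
S=camT('scene');T=camT('top')
p=tri([(S,(310+268/7,280+170/7)),(T,(390+225/8,225+195/8))]);print(p)
for u,v in((237,165),(212,225)):print(ray(*T,390+u/8,225+v/8,5))
for u,v in((310,170),(230,172)):print(ray(*S,310+u/7,280+v/7,5))
im=manip.snapshot('scene');cv2.imwrite('pics/scene12.png',im[:,:,::-1]);crop('pics/scene12.png','pics/s12c.png',190,150,320,260,6)
go([481,-272,230],131)"
```

```text
t: 25.65
ee_pos: [446.0, 104.7, 184.0]
tcp_rot: [0.416, 0.909, 0.0, 0.0]
ft_force: [0.9, 0.2, -0.4]
width: 84.9
(array([ 483.9993, -275.6247,    5.2918]), np.float64(1.511083198764999))
[ 494.1164 -279.5124    5.    ]
[ 472.2195 -270.1264    5.    ]
[ 494.6662 -282.7477    5.    ]
[ 476.0368 -270.4043    5.    ]
now 25.7 [447.4131 105.0537 185.9213] yaw x 130.8068199656094 j [-0.609   0.1791  0.3119  2.1594 -0.0765  0.8086  0.4631] F [0.2808 0.1094 0.9288] w 85.42880492085524
shift [-3.074  -2.2079 -0.4466]
turn [ 0.0014  0.0004 -0.0011]
```

View pics/s12c.png

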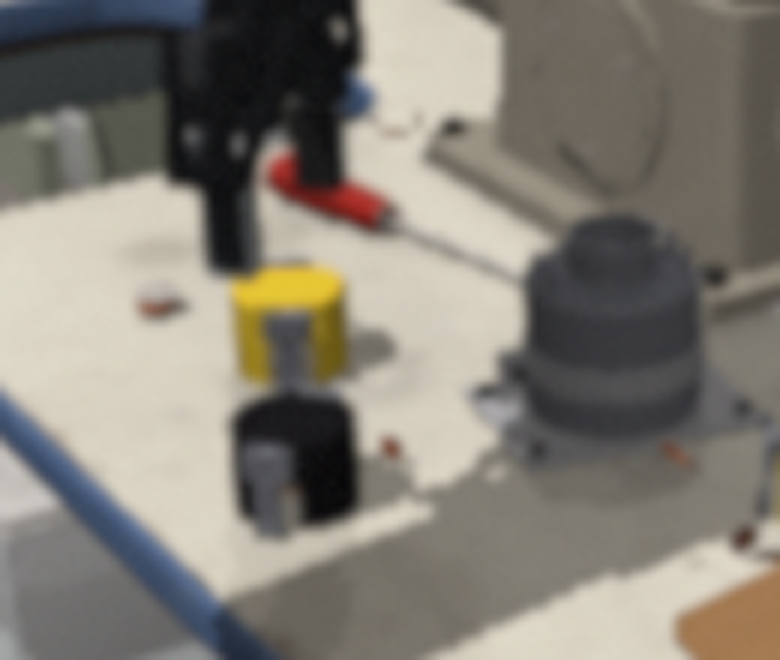

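```bash
python3 -m crank '[[-0.1,-0.07,-0.05,0,0,0],[-0.22,-0.16,-0.1,0,0,0],[-0.35,-0.25,-0.16,0,0,0],[-0.48,-0.35,-0.22,0,0,0],[-0.61,-0.44,-0.28,0,0,0],[-0.74,-0.53,-0.34,0,0,0],[-0.87,-0.63,-0.4,0,0,0],[-1,-0.72,-0.45,0,0,0]]'
python3 -m crank '[[-0.12,-0.09,0,0,0,0],[-0.25,-0.18,0,0,0,0],[-0.38,-0.27,0,0,0,0],[-0.5,-0.36,0,0,0,0],[-0.63,-0.45,0,0,0,0],[-0.75,-0.54,0,0,0,0],[-0.88,-0.63,0,0,0,0],[-1,-0.72,0,0,0,0]]'
python3 -m crank '[[-0.12,-0.09,0,0,0,-0.015],[-0.25,-0.18,0,0,0,-0.03],[-0.38,-0.27,0,0,0,-0.045],[-0.5,-0.36,0,0,0,-0.06],[-0.63,-0.45,0,0,0,-0.075],[-0.75,-0.54,0,0,0,-0.09],[-0.88,-0.63,0,0,0,-0.105],[-1,-0.72,0,0,0,-0.122]]'
python3 -c "
from h import *
go([480,-273,200],153)
wsnap('w13')"
```

```text
t: 26.5
ee_pos: [456.0, -20.7, 227.5]
tcp_rot: [0.417, 0.909, -0.001, -0.001]
ft_force: [0.5, 0.1, 0.2]
width: 85.4
t: 27.3
ee_pos: [466.5, -143.2, 227.3]
tcp_rot: [0.417, 0.909, -0.001, -0.001]
ft_force: [0.1, -0.5, 0.5]
width: 85.4
t: 28.1
ee_pos: [477.0, -265.7, 227.2]
tcp_rot: [0.235, 0.972, -0.0, -0.001]
ft_force: [0.9, 0.2, -0.6]
width: 85.3
now 28.1 [ 477.0103 -265.7153  227.1783] yaw x 152.78100084490453 j [-0.0189  0.2984  0.5232  1.9395 -0.1802  0.951   1.6864] F [ 0.8962  0.1855 -0.5778] w 85.30605387984413
shift [-0.0604 -0.0508  0.2717]
turn [-0.0003 -0.0005 -0.0012]
28.1 [ 477.0103 -265.7153  227.1783] [ 0.2353  0.9719 -0.0003 -0.0009] 85.30605387984413
```

View pics/w13.png

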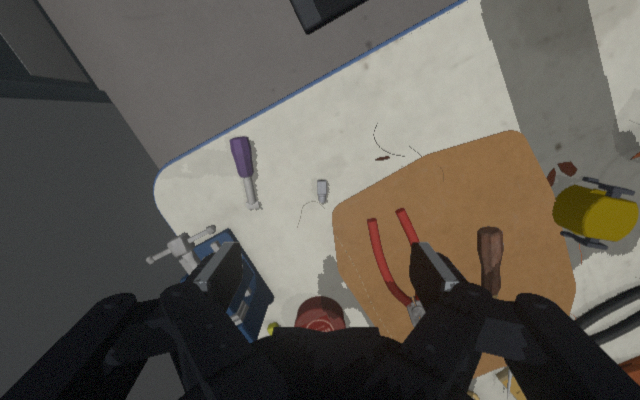

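```bash
python3 -c "
from h import *
crop('pics/w13.png','pics/w13c.png',280,160,370,230,8)"
```

```text
(no output)
```

View pics/w13c.png

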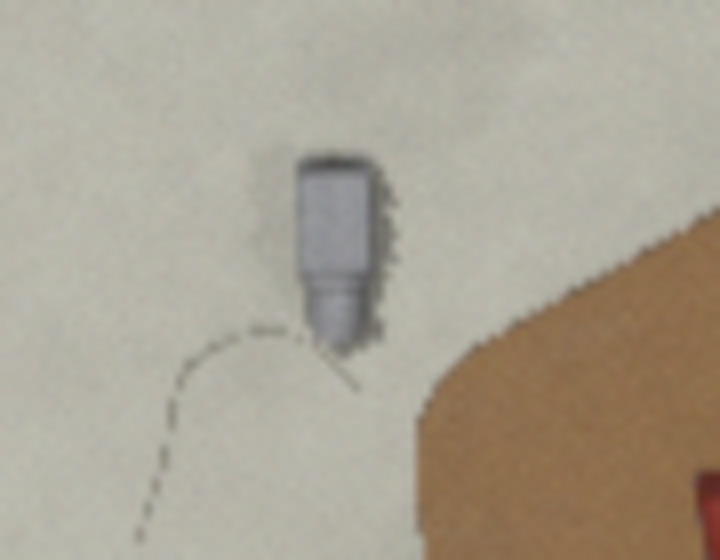

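```bash
python3 -c "
from h import *
K,T=W('w13')
P=[ray(K,T,280+u/8-.5+.06,160+v/8-.44,10) for u,v in((302,170),(370,168),(372,272),(304,273))]
P=np.array(P);print(P[:,:2],P.mean(0))
for i,j in((0,3),(1,2)):
    d=P[j]-P[i];print(np.degrees(np.arctan2(d[1],d[0])),np.linalg.norm(d))
print(np.linalg.norm(P[1]-P[0]))
e=ray(K,T,280+338/8-.44,160+352/8-.44,5);print('tube end',e)
c=P.mean(0);d=e-c;print(np.degrees(np.arctan2(d[1],d[0])))
go([c[0],c[1],150],153)
"
```

```text
[[ 470.5972 -272.543 ]
 [ 474.4056 -264.5448]
 [ 487.0365 -270.7387]
 [ 483.0603 -278.7808]] [ 478.7749 -271.6518   10.    ]
-26.58759572043442 13.936990968829647
-26.12215876992204 14.067896492575022
8.858689781928328
tube end [ 496.2075 -280.6294    5.    ]
-27.247961352106927
now 28.15 [ 476.6929 -268.8386  227.6145] yaw x 152.67560654036689 j [-0.0165  0.2994  0.5259  1.9378 -0.1789  0.9498  1.6884] F [-0.1609 -1.5191  0.4596] w 85.79952445036936
shift [-0.0309 -0.0128  0.7762]
turn [-0.0011  0.0002 -0.0018]
```

```bash
python3 -m crank '[[-0.01,0,0.1,0,0,-0.001],[-0.02,-0.01,0.22,0,0,-0.002],[-0.031,-0.013,0.35,0,0,-0.004],[-0.031,-0.013,0.47,0,0,-0.004],[-0.031,-0.013,0.6,0,0,-0.004],[-0.031,-0.013,0.72,0,0,-0.004],[-0.031,-0.013,0.85,0,0,-0.004],[-0.031,-0.013,0.98,0,0,-0.004]]' -0.1
python3 -c "
from h import *
go([478.8,-271.7,76.5],153.4)
wsnap('w14');crop('pics/w14.png','pics/w14c.png',220,180,430,330,3.8)
"
```

```text
t: 28.95
ee_pos: [480.8, -266.0, 128.5]
tcp_rot: [0.229, 0.973, -0.0, -0.0]
ft_force: [0.0, 0.8, -0.4]
width: 38.4
now 28.95 [ 480.8151 -265.9842  128.5455] yaw x 153.51073218639078 j [ 0.0419  0.4565  0.4613  1.9845 -0.2875  0.7638  1.7805] F [ 0.0309  0.8286 -0.3853] w 38.42633324495864
shift [-0.0075 -0.0601  0.5205]
turn [-0.     -0.      0.0006]
28.95 [ 480.8151 -265.9842  128.5455] [ 0.2291  0.9734 -0.     -0.    ] 38.42633324495864
```

View pics/w14c.png

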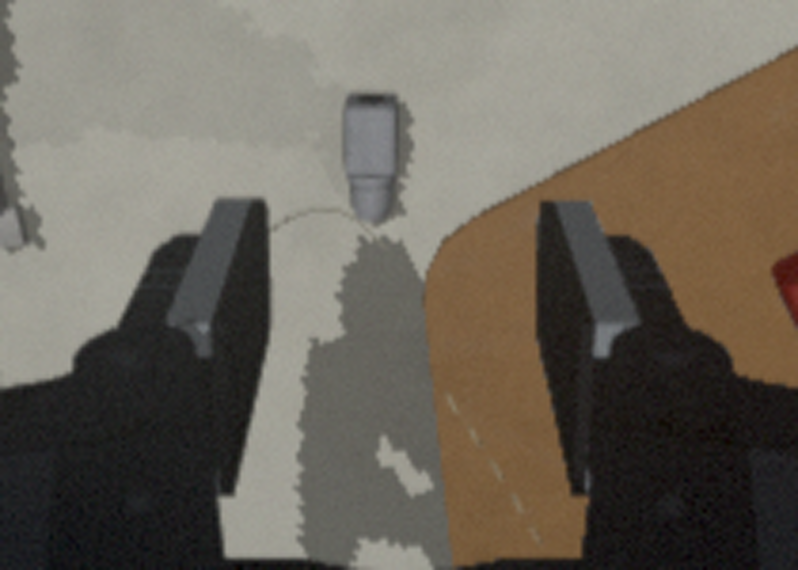

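```bash
python3 -m crank '[[-0.007,-0.03,0.04,0,0,0],[-0.007,-0.06,0.08,0,0,0],[-0.007,-0.06,0.14,0,0,0],[-0.007,-0.06,0.2,0,0,0],[-0.007,-0.06,0.26,0,0,0],[-0.007,-0.06,0.32,0,0,0],[-0.007,-0.06,0.36,0,0,0],[-0.007,-0.06,0.36,0,0,0]]'
python3 -c "
from h import *
go([478.8,-271.7,76.5],153.4)
wsnap('w15');crop('pics/w15.png','pics/w15c.png',220,180,430,330,3.8)
"
```

```text
t: 29.8
ee_pos: [478.3, -271.4, 92.9]
tcp_rot: [0.229, 0.973, 0.0, -0.001]
ft_force: [-0.1, 0.6, -0.1]
width: 38.6
now 29.8 [ 478.2907 -271.4201   92.8663] yaw x 153.51572922352815 j [ 0.0791  0.5182  0.4317  1.9909 -0.3269  0.7011  1.8222] F [-0.1094  0.5874 -0.0613] w 38.627377081901294
shift [-0.0061 -0.0002  0.1637]
turn [-0.     -0.0005  0.0006]
29.8 [ 478.2907 -271.4201   92.8663] [ 0.2291  0.9734  0.0001 -0.0008] 38.627377081901294
```

View pics/w15c.png

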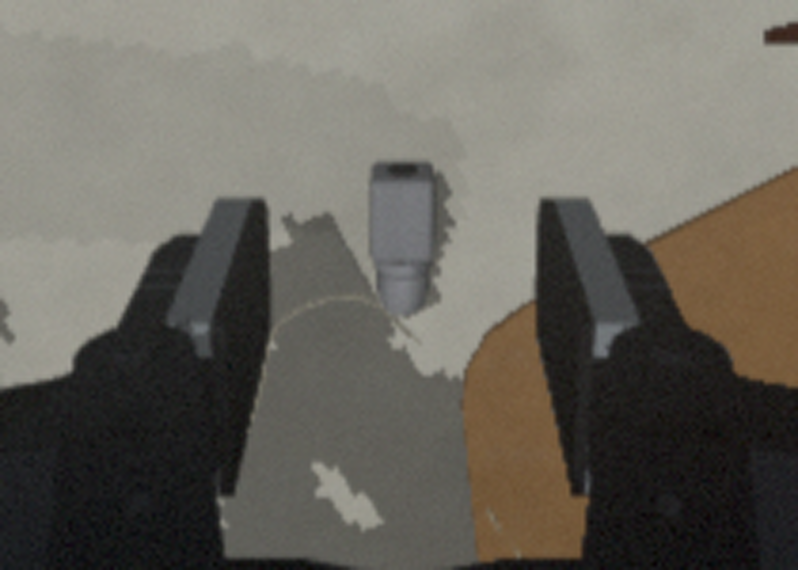

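```bash
python3 -m crank '[[-0.006,0,0.03,0,0,0],[-0.006,0,0.06,0,0,0],[-0.006,0,0.09,0,0,0],[-0.006,0,0.12,0,0,0],[-0.006,0,0.15,0,0,0],[-0.006,0,0.164,0,0,0],[-0.006,0,0.164,0,0,0],[-0.006,0,0.164,0,0,0]]'
python3 -c "
from h import *
go([478.8,-271.7,76.5],153.4)
wsnap('w16');crop('pics/w16.png','pics/w16c.png',220,180,430,330,3.8)
"
```

```text
t: 30.65
ee_pos: [479.3, -272.1, 77.3]
tcp_rot: [0.229, 0.973, -0.0, 0.0]
ft_force: [-1.0, 0.2, 0.3]
width: 38.4
now 30.65 [ 479.3223 -272.1232   77.2981] yaw x 153.50207716335572 j [ 0.0922  0.5463  0.4169  1.9908 -0.3443  0.6726  1.8358] F [-1.0465  0.2222  0.3132] w 38.393546004746234
shift [0.0066 0.0015 0.008 ]
turn [-0.      0.      0.0006]
30.65 [ 479.3223 -272.1232   77.2981] [ 0.2292  0.9734 -0.      0.    ] 38.393546004746234
```

View pics/w16c.png

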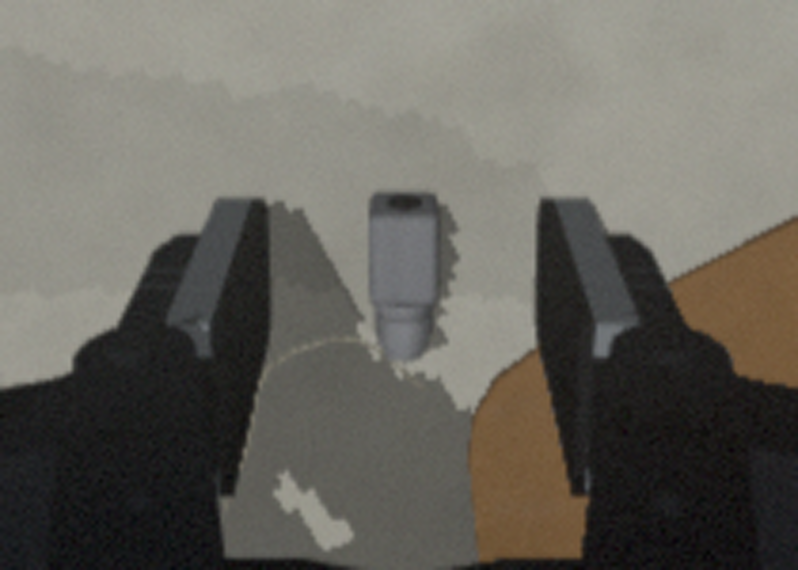

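```bash
python3 -m crank '[[0,0,0,0,0,0],[0,0,0,0,0,0],[0,0,0,0,0,0],[0,0,0,0,0,0],[0,0,0,0,0,0],[0,0,0,0,0,0],[0,0,0,0,0,0],[0,0,0,0,0,0]]' -1
python3 -c "
from h import *
go([478.8,-271.7,76.5],153.4)
"
```

```text
t: 31.5
ee_pos: [479.5, -272.2, 77.6]
tcp_rot: [0.229, 0.973, 0.0, 0.0]
ft_force: [-0.8, 0.7, 5.0]
width: 7.1
now 31.5 [ 479.4888 -272.1773   77.5824] yaw x 153.49821628297255 j [ 0.0921  0.5459  0.4171  1.9905 -0.3444  0.6729  1.8357] F [-0.7936  0.6693  5.0234] w 7.145995343418132
shift [0.0083 0.0012 0.0108]
turn [0.     0.0001 0.0005]
```

```bash
python3 -c "
from h import *
wsnap('w17');crop('pics/w17.png','pics/w17c.png',220,180,430,330,3.8)
im=manip.snapshot('scene');cv2.imwrite('pics/scene17.png',im[:,:,::-1]);crop('pics/scene17.png','pics/s17c.png',290,260,390,340,7)
"
```

```text
31.5 [ 479.4888 -272.1773   77.5824] [0.2292 0.9734 0.     0.0002] 7.145995343418132
```

View pics/w17c.png

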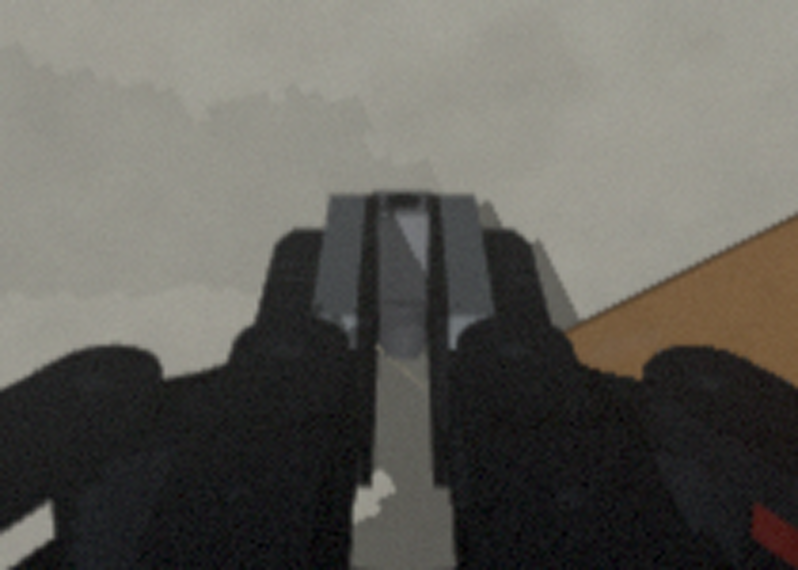

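View pics/s17c.png

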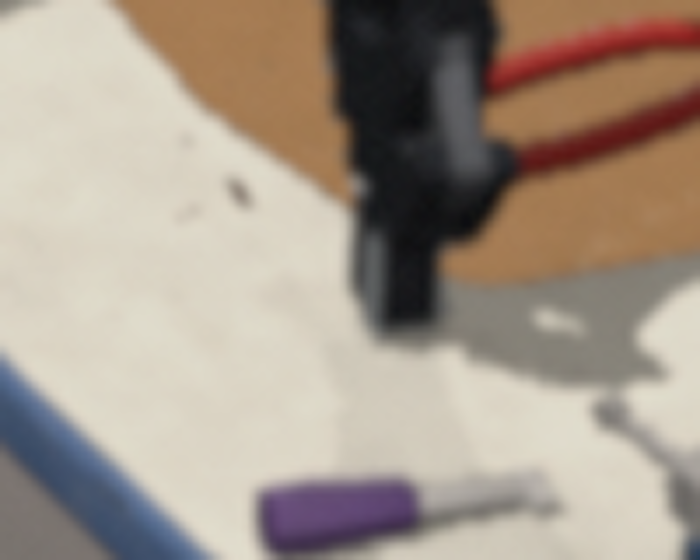

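```bash
python3 -m crank '[[0,0,-0.06,0,0,0],[0,0,-0.15,0,0,0],[0,0,-0.28,0,0,0],[0,0,-0.42,0,0,0],[0,0,-0.56,0,0,0],[0,0,-0.7,0,0,0],[0,0,-0.85,0,0,0],[0,0,-1,0,0,0]]'
python3 -c "
from h import *
go([599.5,100.9,230],153.5)
wsnap('w18');crop('pics/w18.png','pics/w18c.png',220,180,430,330,3.8)
"
```

```text
t: 32.4
ee_pos: [479.4, -272.1, 178.8]
tcp_rot: [0.229, 0.973, -0.0, 0.0]
ft_force: [0.1, -0.1, -0.5]
width: 7.0
now 32.4 [ 479.3503 -272.0755  178.8023] yaw x 153.50153450567325 j [ 0.0187  0.3789  0.4988  1.9596 -0.236   0.859   1.7512] F [ 0.1343 -0.0869 -0.4933] w 7.000841937441815
shift [ 0.5886  3.8741 -0.5119]
turn [0.     0.0002 0.    ]
32.4 [ 479.3503 -272.0755  178.8023] [ 0.2292  0.9734 -0.      0.0003] 7.000841937441815
```

View pics/w18c.png

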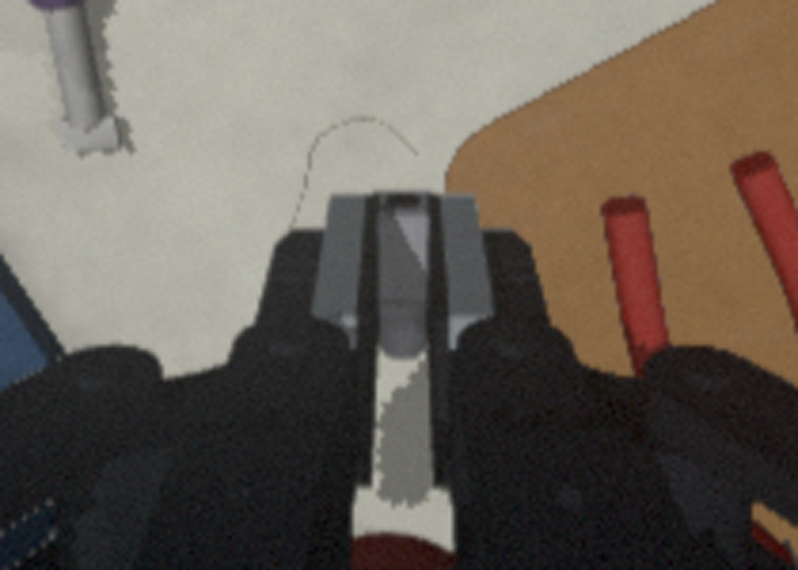

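Tip held (shank between the pads, tube end at crop (403,350)). Now over to the tub.

```bash
python3 -m crank '[[0.02,0.1,-0.07,0,0,0],[0.04,0.22,-0.14,0,0,0],[0.06,0.35,-0.21,0,0,0],[0.08,0.48,-0.28,0,0,0],[0.1,0.61,-0.35,0,0,0],[0.12,0.74,-0.42,0,0,0],[0.14,0.87,-0.48,0,0,0],[0.15,1,-0.51,0,0,0]]'
python3 -m crank '[[0.02,0.12,0,0,0,0],[0.04,0.25,0,0,0,0],[0.06,0.38,0,0,0,0],[0.08,0.5,0,0,0,0],[0.1,0.63,0,0,0,0],[0.12,0.76,0,0,0,0],[0.14,0.88,0,0,0,0],[0.15,1,0,0,0,0]]'
python3 -m crank '[[0.02,0.12,0,0,0,0],[0.04,0.25,0,0,0,0],[0.06,0.38,0,0,0,0],[0.08,0.5,0,0,0,0],[0.1,0.63,0,0,0,0],[0.12,0.76,0,0,0,0],[0.14,0.88,0,0,0,0],[0.15,1,0,0,0,0]]'
python3 -m crank '[[0.02,0.12,0,0,0,0],[0.04,0.25,0,0,0,0],[0.06,0.38,0,0,0,0],[0.08,0.5,0,0,0,0],[0.1,0.63,0,0,0,0],[0.12,0.76,0,0,0,0],[0.14,0.87,0,0,0,0],[0.14,0.87,0,0,0,0]]'
python3 -c "
from h import *
go([599.5,100.9,170],153.5)
wsnap('w19');crop('pics/w19.png','pics/w19c.png',220,130,430,280,3.8)
K,T=W('w19')
for z in (90,):
  u=proj(K,T,np.array([603.3,99,z]));print(u,(u+.5-[220,130])*3.8)
"
```

```text
t: 33.25
ee_pos: [510.6, -174.3, 228.4]
tcp_rot: [0.229, 0.973, 0.0, -0.0]
ft_force: [1.1, 0.5, 1.4]
width: 7.1
t: 34.05
ee_pos: [541.9, -78.6, 228.2]
tcp_rot: [0.229, 0.973, -0.0, -0.0]
ft_force: [0.8, 0.0, -0.7]
width: 6.9
t: 34.85
ee_pos: [573.1, 17.6, 228.2]
tcp_rot: [0.229, 0.973, -0.0, -0.0]
ft_force: [0.3, -0.2, -0.6]
width: 7.0
t: 35.65
ee_pos: [599.5, 103.6, 228.2]
tcp_rot: [0.227, 0.974, 0.001, -0.0]
ft_force: [-0.4, -0.2, -0.0]
width: 7.2
now 35.65 [599.4847 103.6344 228.2135] yaw x 153.70926303295818 j [-0.523   0.3947  0.3501  1.7832 -0.1598  0.9907  1.0021] F [-0.3995 -0.1756 -0.0478] w 7.1924599224498715
shift [-0.0124 -0.0252  0.5821]
turn [ 0.0004 -0.0001  0.0012]
35.65 [599.4847 103.6344 228.2135] [ 0.2274  0.9738  0.0007 -0.    ] 7.1924599224498715
[322.3748 213.6641] [390.9244 319.8234]
```

View pics/w19c.png

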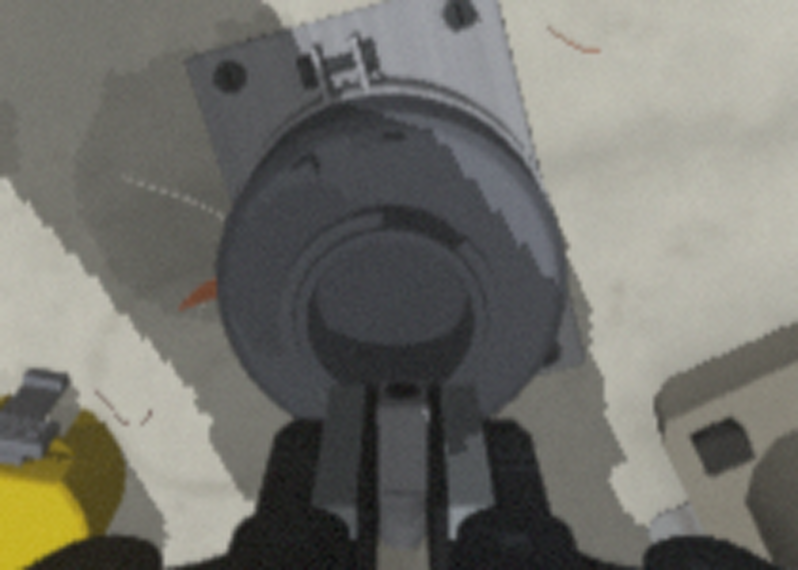

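```bash
python3 -m crank '[[-0.01,-0.02,0.05,0,0,0],[-0.01,-0.02,0.1,0,0,0],[-0.01,-0.02,0.16,0,0,0],[-0.01,-0.02,0.22,0,0,0],[-0.01,-0.02,0.28,0,0,0],[-0.01,-0.02,0.34,0,0,0],[-0.01,-0.02,0.38,0,0,0],[-0.01,-0.02,0.38,0,0,0]]'
python3 -c "
from h import *
go([599.5,100.9,168],153.5)
wsnap('w20');crop('pics/w20.png','pics/w20c.png',220,160,430,310,3.8)
K,T=W('w20')
u=proj(K,T,np.array([603.3,99,90]));print(u,(u+.5-[220,160])*3.8)
"
```

```text
t: 36.5
ee_pos: [598.6, 98.4, 189.3]
tcp_rot: [0.229, 0.973, -0.0, -0.001]
ft_force: [-0.3, 0.0, -0.3]
width: 7.0
now 36.5 [598.5962  98.3838 189.3065] yaw x 153.51009683423317 j [-0.5068  0.4416  0.341   1.8113 -0.1804  0.9208  1.0223] F [-0.2835  0.0343 -0.2803] w 7.0127688805108725
shift [0.0029 0.0268 0.213 ]
turn [-0.0004 -0.0004  0.0001]
36.5 [598.5962  98.3838 189.3065] [ 0.2291  0.9734 -0.0004 -0.0008] 7.0127688805108725
[330.0153 232.0091] [419.9581 275.5344]
```

View pics/w20c.png

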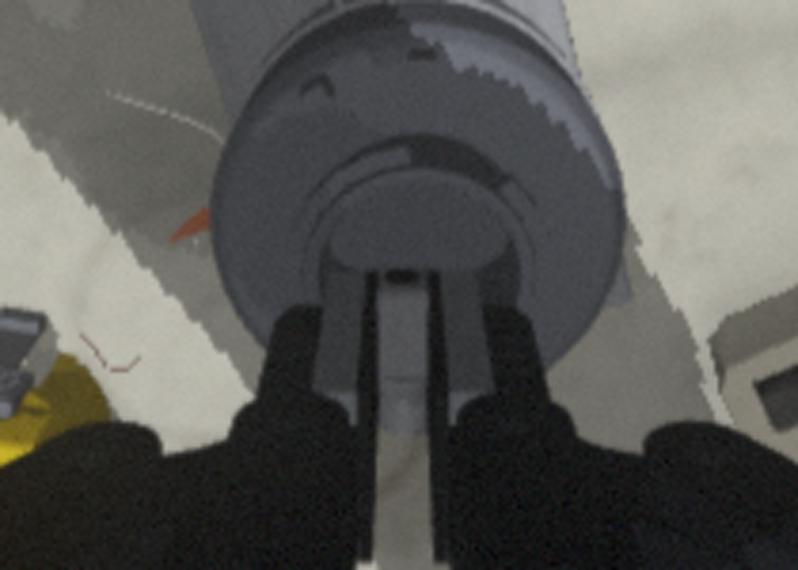

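```bash
python3 -m crank '[[0.003,0.013,0.03,0,0,0],[0.003,0.026,0.06,0,0,0],[0.003,0.026,0.1,0,0,0],[0.003,0.026,0.13,0,0,0],[0.003,0.026,0.15,0,0,0],[0.003,0.026,0.17,0,0,0],[0.003,0.026,0.17,0,0,0],[0.003,0.026,0.17,0,0,0]]'
python3 -c "
from h import *
go([599.5,100.9,167],153.5)
wsnap('w21');crop('pics/w21.png','pics/w21c.png',220,180,430,330,3.8)
K,T=W('w21')
u=proj(K,T,np.array([603.3,99,90]));print(u,(u+.5-[220,180])*3.8)
"
```

```text
t: 37.35
ee_pos: [600.1, 100.8, 173.3]
tcp_rot: [0.229, 0.973, -0.0, 0.0]
ft_force: [0.8, 0.4, 1.2]
width: 7.2
now 37.35 [600.0722 100.7893 173.2604] yaw x 153.49798920944932 j [-0.5038  0.4653  0.3344  1.8162 -0.1904  0.8915  1.026 ] F [0.7984 0.4445 1.1763] w 7.198213104110982
shift [ 0.0056 -0.0016  0.0626]
turn [-0.  0. -0.]
37.35 [600.0722 100.7893 173.2604] [ 0.2292  0.9734 -0.      0.    ] 7.198213104110982
[325.4894 242.3015] [402.7596 238.6456]
```

View pics/w21c.png

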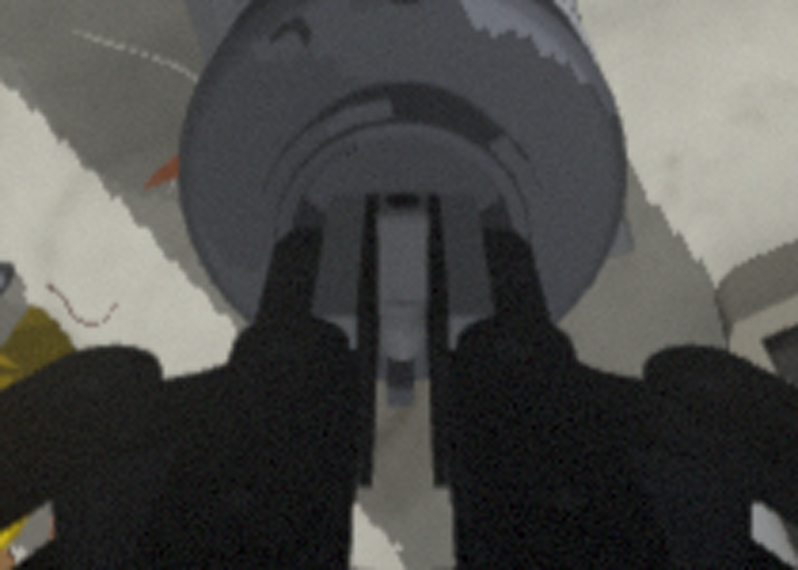

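```bash
python3 -c "
from h import *
K,T=W('w21');s=dict(np.load('pics/w21.npz'));Rm=R.from_quat(s['tcp_rot']).as_matrix()
ax=np.array([np.cos(np.radians(153.5)),np.sin(np.radians(153.5)),0])
for d in(20,17,-17,-20):
  u=proj(K,T,np.array([603.3,99,90])+d*ax);print(d,(u+.5-[220,180])*3.8)
for x,z in((7.8,-10),(7.8,0),(-16.2,-5),(-16.2,-1)):
  p=s['ee_pos']+x*ax;p[2]=s['ee_pos'][2]-77.6-z;u=proj(K,T,p);print('tip',x,(u+.5-[220,180])*3.8)
"
```

```text
20 [402.7646 117.6694]
17 [402.7638 136.341 ]
-17 [402.7555 335.3536]
-20 [402.7548 351.8731]
tip 7.8 [403.8161 212.5137]
tip 7.8 [403.8138 184.5489]
tip -16.2 [403.7652 346.0046]
tip -16.2 [403.7654 332.1078]
```

```bash
python3 -c "
from h import *
def ov(n,box,k,c,out):
  K,T=W(n);im=cv2.imread(f'pics/{n}.png');x0,y0,x1,y1=box
  im=cv2.resize(im[y0:y1,x0:x1],None,fx=k,fy=k,interpolation=cv2.INTER_CUBIC)
  for r,z,col in((20,90,(0,0,255)),(17,90,(0,255,0)),(20,70,(255,0,255)),(40,70,(255,255,0))):
    q=[]
    for t in np.linspace(0,2*np.pi,60):
      u=proj(K,T,np.array([c[0]+r*np.cos(t),c[1]+r*np.sin(t),z]));q.append((u+.5-[x0,y0])*k)
    cv2.polylines(im,[np.int32(q)],True,col,1)
  return im
a=ov('w19',(260,140,400,260),4,(603.3,99),0);b=ov('w21',(260,180,400,300),4,(603.3,99),0)
cv2.imwrite('pics/ov19.png',a);cv2.imwrite('pics/ov21.png',b)
"
```

```text
(no output)
```

View pics/ov19.png

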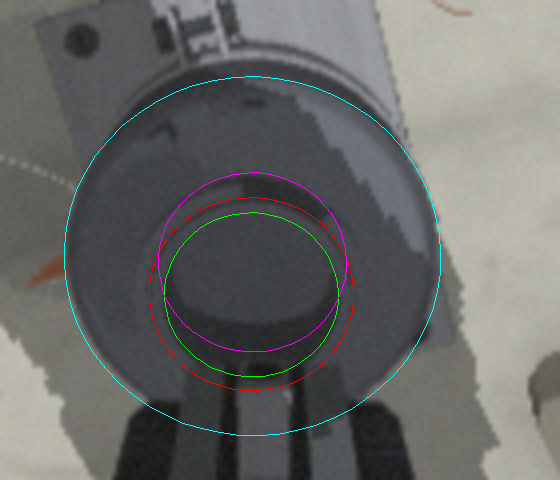

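View pics/ov21.png

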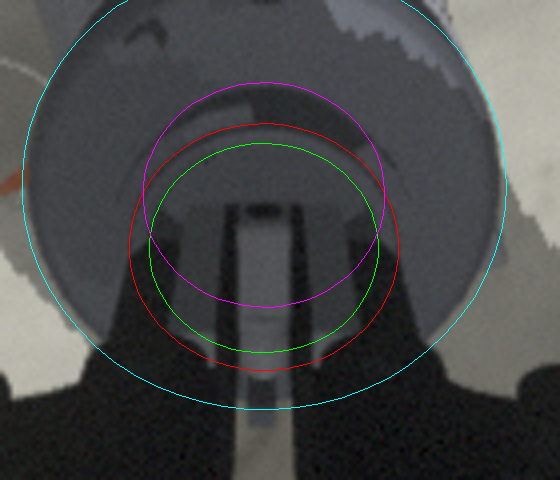

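```bash
python3 -m crank '[[0.008,-0.001,0.02,0,0,0],[0.008,-0.001,0.04,0,0,0],[0.008,-0.001,0.06,0,0,0],[0.008,-0.001,0.065,0,0,0],[0.008,-0.001,0.065,0,0,0],[0.008,-0.001,0.065,0,0,0],[0.008,-0.001,0.065,0,0,0],[0.008,-0.001,0.065,0,0,0]]'
python3 -c "
from h import *
go([599.5,100.9,167],153.5)
"
```

```text
t: 38.2
ee_pos: [599.3, 101.1, 166.9]
tcp_rot: [0.229, 0.973, 0.0, 0.0]
ft_force: [0.3, -0.1, -0.5]
width: 6.8
now 38.2 [599.3485 101.1318 166.865 ] yaw x 153.5024972487918 j [-0.5026  0.4729  0.3319  1.821  -0.1939  0.8792  1.028 ] F [ 0.286  -0.1071 -0.4857] w 6.828275917285329
shift [-0.0024 -0.0014 -0.0014]
turn [0. 0. 0.]
```

```bash
python3 -m crank '[[0,0,0,0,0,0],[0,0,0,0,0,0],[0,0,0,0,0,0],[0,0,0,0,0,0],[0,0,0,0,0,0],[0,0,0,0,0,0],[0,0,0,0,0,0],[0,0,0,0,0,0]]' 0
python3 -c "
from h import *
wsnap('w22');crop('pics/w22.png','pics/w22c.png',220,180,430,330,3.8)
"
```

```text
t: 39.0
ee_pos: [599.2, 101.1, 166.7]
tcp_rot: [0.229, 0.973, -0.0, -0.0]
ft_force: [0.4, -0.3, -0.6]
width: 42.6
39.0 [599.2487 101.1276 166.7445] [ 0.2292  0.9734 -0.     -0.    ] 42.586986161606326
```

View pics/w22c.png

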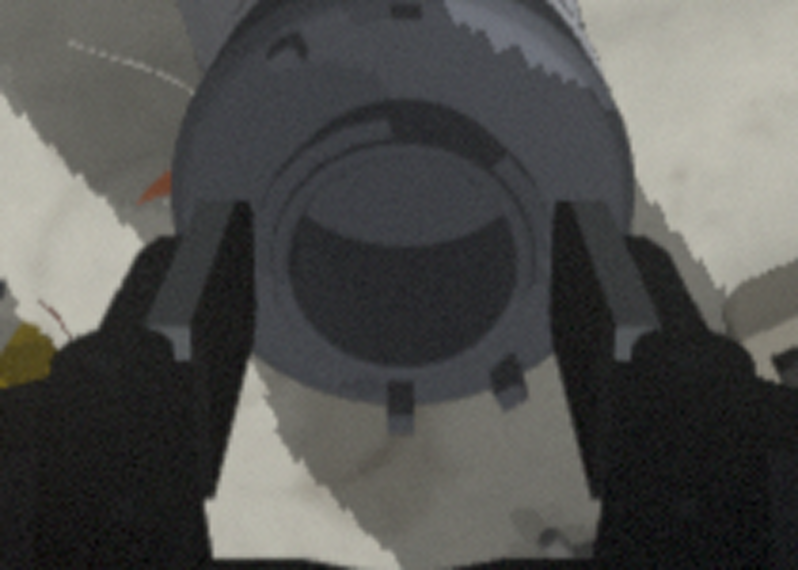

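```bash
python3 -m crank '[[0,0,-0.1,0,0,0],[0,0,-0.22,0,0,0],[0,0,-0.35,0,0,0],[0,0,-0.48,0,0,0],[0,0,-0.61,0,0,0],[0,0,-0.74,0,0,0],[0,0,-0.87,0,0,0],[0,0,-1,0,0,0]]'
python3 -m crank '[[-0.1,0,-0.02,0,0,0],[-0.2,0,-0.05,0,0,0],[-0.3,0,-0.08,0,0,0],[-0.4,0,-0.11,0,0,0],[-0.5,0,-0.14,0,0,0],[-0.6,0,-0.17,0,0,0],[-0.68,0,-0.2,0,0,0],[-0.68,0,-0.2,0,0,0]]'
python3 -c "
from h import *
wsnap('w23');crop('pics/w23.png','pics/w23c.png',220,80,430,230,3.8)
for n in('scene','top'):
  im=manip.snapshot(n);cv2.imwrite(f'pics/{n}23.png',im[:,:,::-1])
"
```

```text
t: 39.85
ee_pos: [599.2, 101.1, 268.0]
tcp_rot: [0.229, 0.973, 0.0, 0.0]
ft_force: [-0.2, -0.1, -0.2]
width: 42.8
t: 40.65
ee_pos: [661.5, 69.5, 287.4]
tcp_rot: [0.23, 0.973, -0.0, 0.001]
ft_force: [0.4, -0.0, -0.1]
width: 42.8
40.65 [661.4876  69.5428 287.3633] [ 0.2299  0.9732 -0.0002  0.0009] 42.75404643598166
```

View pics/w23.png

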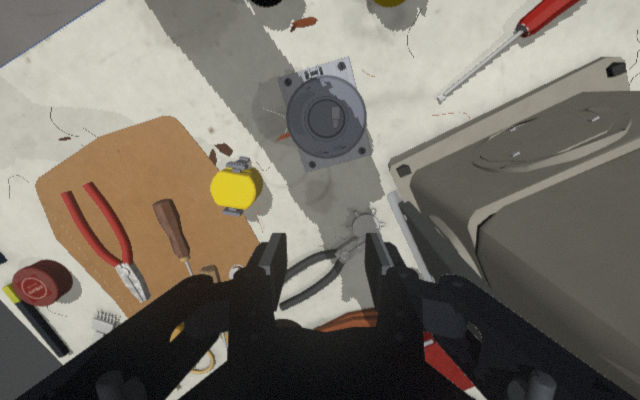

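View pics/w23c.png

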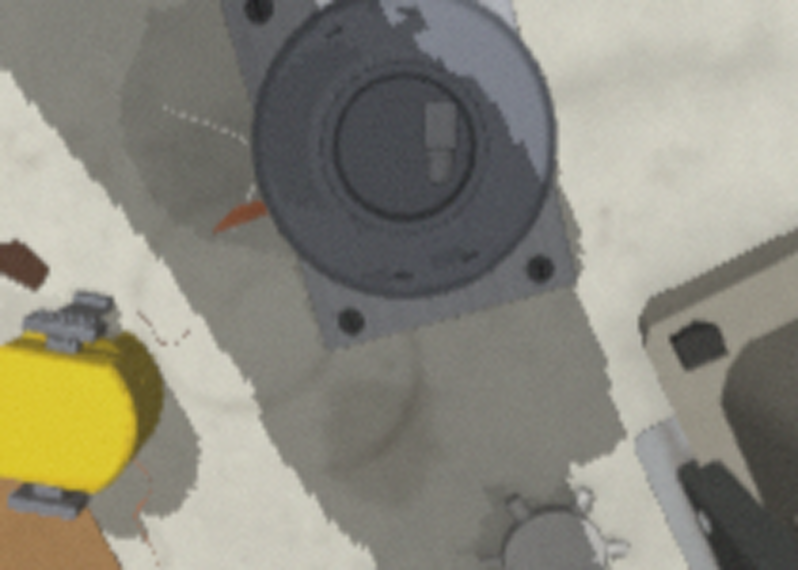

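View pics/top23.png

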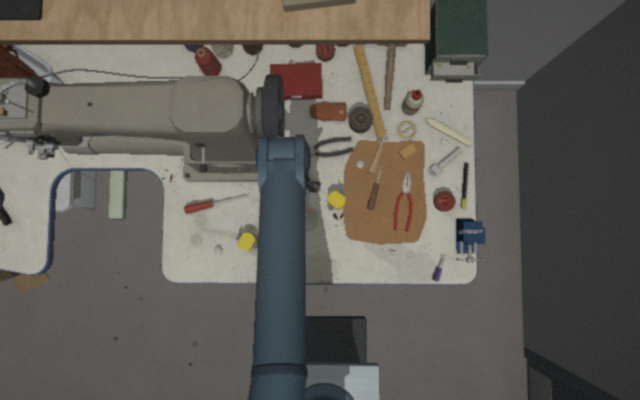

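View pics/scene23.png

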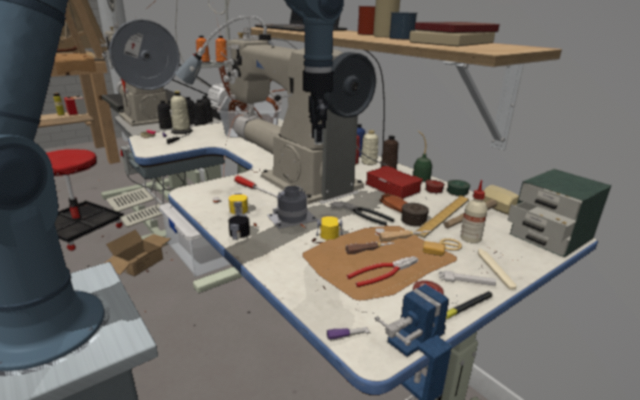

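```bash
python3 -m crank '[[0.1,0,0,0,0,0],[0.2,0,0,0,0,0],[0.3,0,0,0,0,0],[0.4,0,0,0,0,0],[0.5,0,0,0,0,0],[0.6,0,0,0,0,0],[0.68,0,0,0,0,0],[0.68,0,0,0,0,0]]'
python3 -m crank '[[0,0,0,0,0,0],[0,0,0,0,0,0],[0,0,0,0,0,0],[0,0,0,0,0,0],[0,0,0,0,0,0],[0,0,0,0,0,0],[0,0,0,0,0,0],[0,0,0,0,0,0]]'
python3 -c "
from h import *
im=manip.snapshot('scene');cv2.imwrite('pics/scene24.png',im[:,:,::-1]);crop('pics/scene24.png','pics/s24c.png',190,100,370,260,4.2)
print(manip.close_job())
"
```

```text
t: 41.6
ee_pos: [598.2, 102.2, 286.8]
tcp_rot: [0.228, 0.974, 0.0, -0.0]
ft_force: [0.1, -0.2, 0.4]
width: 42.9
t: 42.4
ee_pos: [599.3, 101.1, 286.7]
tcp_rot: [0.229, 0.973, -0.0, -0.0]
ft_force: [0.1, -0.1, -0.0]
width: 42.7
the job is handed in; nothing more can be done
None
```

View pics/s24c.png

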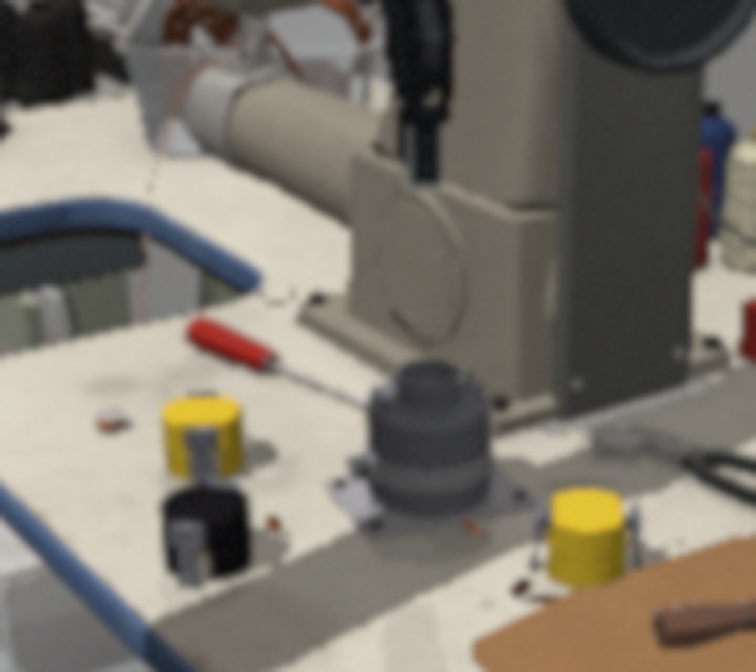

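I opened the sharps tub, stood the safety cap on the bench and dropped the punch tip into the tub. I handed the job in at about 42 s; no verdict was reported.

- **Cap:** I squeezed both latches in to about 54 mm apart and turned the cap anticlockwise under a light upward pull. The lugs let go at about 49–52°, where the tool rose 2 mm and the pull on it vanished. I lifted the cap straight off and set it down at about (446, 105) mm, some 157 mm from the tub's axis.
- **Punch tip:** I picked it up by the square shank and released it at the tub's mouth.
- **Last checks:**
  - The wrist picture shows the tip lying on the tub floor.
  - The last scene picture shows the cap upright on the bench.
  - The red screwdriver, pliers and seam ripper look unmoved. I did not measure any of the other things for shift.
  - The gripper was empty and about 0.29 m up, with no force on it.
- **Readings that disagreed:**
  - The upward pull briefly reached 14 N early in the turn, so I eased it; that is well under the 60 N limit.
  - The gripper read 7 mm while holding the 10 mm shank; the pictures showed a sound hold.
  - The wrist camera sat about 0.8 mm to one side of its calibration, so I centred by the pads instead.

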